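# Take the pile of hardness-test pieces apart and stow each in its own fitted place

## Task

Take the pile on the desk apart from the top and put every piece away: the brass bushing upright on the free floor of the white tray beside the ring that lies there, the small steel disc flat in the wooden block with the small round recess, the large steel disc flat in the block with the large round recess, and the blue box, still upright, in the wooden cradle with the oblong recess, each fully down in its place. Let nothing topple, and leave the loupe and the V-block standing where they are.

Things in the scene. Friction and masses are not known exactly. Their poses are not given: they have to be found in the camera images.
- bushing: Pale brass stepped bushing, 34 mm across at its wide lower half, 26 mm high, 110 g; on top of the pile. Origin: centre of its underside, z up.
- small_disc: Small steel hardness reference disc, 52 mm across, 8 mm thick, 133 g; second from the top, under the bushing. Origin: centre of its underside, z up.
- large_disc: Large steel hardness reference disc, 65 mm across, 14 mm thick, 365 g; under the small disc, on the blue box. It overhangs the box's long sides by about 7 mm. Origin: centre of its underside, z up.
- indenter_box: Blue oblong box with a clear lid that stays shut, 50 mm (its x) by 85 mm (its y) by 26 mm high, about 0.25 kg; bottom of the pile, standing on the desk top (z = 0). Origin: centre of its underside, z up. Grip it across the 50 mm.
- tray: White open tray, fixed; 111 mm (x) by 161 mm (y), walls 45 mm high, 8 mm thick, floor 2 mm above its underside. Origin: centre of its underside. A steel ring, 44 mm across, 10 mm high, fixed in it, lies round x = +12, y = -44 mm of the tray's frame; the half at positive y is free: the bushing's place (middle x = 0, y = +30 mm).
- small_block: Wooden block with the small round recess, fixed: 90 mm square, 14 mm high. Recess 4 mm deep, its flat grey floor 59 mm across and 10 mm above the origin, sides bevelled 45 degrees to a 67 mm mouth. Origin: centre of its underside, on the recess's axis; x, y along its edges. Place of the small disc.
- large_block: Wooden block with the large round recess, fixed: 106 mm square, 16 mm high. Recess 5 mm deep, its flat grey floor 72 mm across and 11 mm above the origin, sides bevelled 45 degrees to an 82 mm mouth. Origin: centre of its underside, on the recess's axis; x, y along its edges. Place of the large disc.
- box_cradle: Wooden cradle with the oblong recess, fixed: 88 mm (x) by 123 mm (y), 17 mm high. Recess 7 mm deep, its flat grey floor 58 mm (x) by 93 mm (y), 10 mm above the origin, sides bevelled 45 degrees to a 72 x 107 mm mouth. Origin: centre of its underside, under the recess's middle. Place of the blue box, long side along y, either way round.
- loupe: Black stand loupe, 41 mm across, 36 mm high, loose, standing near the pile: leave alone. Origin: centre of its underside.
- v_block: Dark steel V-block, 38 x 43 x 42 mm, loose, standing near the pile: leave alone. Origin: centre of its underside.

How it is judged:
At the end, for the whole second after the job is handed in: Bushing upright on the tray's floor; each disc flat on the floor of its own recess and the blue box on the floor of the oblong one (centres within 8 mm, undersides within 2 mm of the floor); loupe and V-block within 20 mm of where they stood; all released and at rest (horizontal distance between large_disc and large_block below 0.008 m and z of large_disc in the frame of large_block between 0.008 and 0.0132 m and angle between each of large_disc, small_disc, indenter_box's own z axis and vertical below 0.06 rad and horizontal distance between small_disc and small_block below 0.008 m and z of small_disc in the frame of small_block between 0.008 and 0.0122 m and x of indenter_box in the frame of box_cradle between -0.008 and 0.008 m and y of indenter_box in the frame of box_cradle between -0.008 and 0.008 m and z of indenter_box in the frame of box_cradle between 0.008 and 0.0125 m and x of bushing in the frame of tray between -0.035 and 0.035 m and y of bushing in the frame of tray between -0.06 and 0.06 m and z of bushing in the frame of tray between -0.001 and 0.006 m and angle between bushing's own z axis and vertical below 0.08 rad and linear speed of each of indenter_box, large_disc, small_disc, bushing below 0.02 m/s); the robot touches nothing.
It fails at once if a piece of the pile topples (leans more than about 45 degrees) (angle between any of indenter_box, large_disc, small_disc, bushing's own z axis and vertical above 0.8 rad).
It fails at once if the loupe is shifted more than 20 mm or toppled (distance of loupe from where it was at the start of the episode above 0.02 m or angle between loupe's own z axis and vertical above 0.5 rad).
It fails at once if the V-block is shifted more than 20 mm or toppled (distance of v_block from where it was at the start of the episode above 0.02 m or angle between v_block's own z axis and vertical above 0.5 rad).
It also fails if it takes over 99 s, if anything falls off the work surface, if the arm or the gripper's body presses on something with over 40 N, if the wrist force passes 120 N, or if a joint passes its speed limit or range.

## Robot

A 7-joint arm with a two-finger parallel gripper is mounted at the origin on a cart in front of the work surface, level with it; the furniture and walls round the work are solid. World frame = base frame: x ahead of the robot, y to its left, z up, the work surface at z = 0. Lengths are in m, angles in rad, forces in N, time in s.
With the tool pointing down it reaches from about 0.425 to 1.025 m from the base axis. Payload 9.4 kg.
Tool frame: the origin (TCP) lies midway between the tips of the shut fingers; the grasp point (between the pads) lies arm.grasp_offset behind it (arm.grasp_offset is the distance from the TCP to the grasp point, in m); x points along the fingers, z is the direction in which the jaws open and shut, and the axes are right-handed (so a half turn about x gives the same grasp; the last joint's range is limited). The gripper opens to 85 mm and grips with 20 to 120 N. Pads are 22 mm wide; open, the fingers measure 114 mm over their backs; the gripper's body (76 mm by 85 mm) begins 54 mm behind the grasp point. The pads swing forward as they close: fully open they stand 13 mm farther back than shut.
Start: joints at [1.136, 0.599, -0.003, 1.599, 0.002, 0.943, -0.08], TCP at [0.254, -0.679, 0.231] pointing down, gripper open.
Joint ranges: [-2.57, 2.57], [-0.35, 1.97], [-1.29, 1.29], [0.11, 2.56], [-1.05, 4.19], [0.11, 1.86], [-2.63, 2.63]. Speed limits (rad/s): [2.22, 2.22, 3.01, 3.01, 3.14, 3.14, 3.14].

## Interface

Orientations are given as a rotation vector (axis times angle).
In Python, from bench import arm gives the robot as it stands.
- The arm moves only by the tool servo_tool, never from a script. Its argument "rows" is a list of rows, each a list of 6 numbers: the shift along the tool's x, y, z normalised to -1 to 1, where 1 is 0.15 m, then the turn, a rotation vector about the tool's x, y, z normalised to -1 to 1, where 1 is 5 degrees. In form: [[dx, dy, dz, ax, ay, az], ...]. A call has 1 to 10 rows; each row shifts and turns the commanded pose from where the row before left it, along the tool's axes as they then stand; what a row does not reach is not made up. A row lasts 1/12 s, in which the tool goes at most 41.7 mm and 7.16 degrees, less where a joint would pass 70% of its speed; a pose out of reach is approached as far as the arm can. A call with a number of a shift or a turn outside -1 to 1 is refused whole. A call with a gripper value outside its range is refused whole. "jaw" is the finger opening in mm, from 0 to 85.4, set as the call begins (left out, the last holds). The fingers move at their own pace and stop on an object; "force" is the grip in N (left out, the last holds). Time passes only in rows, so rows that do not move let the fingers close. It gives the time, the measured TCP pose, the force and the opening at its end, in the units of the state.
- arm.observe(): the state, without advancing time (a new reading comes with each control period).
- arm.read_camera(name): name is "scene" or "top" or "wrist"; returns (picture, depth): 400x640x3 uint8, red, green, blue; 400x640 float32, m along the optical axis (not along the pixel's ray), 0 where there is no reading.
- arm.calibration(name): a dict with "K" (3x3 intrinsics, pixels), "world_to_cam" (4x4, takes a point from world to camera coordinates). Camera axes: x right, y up, looking along -z (the intrinsics and any distortion apply to the point x, -y, -z); pixel columns grow to the right and rows downward; lengths in m; the calibration is good to about 2 mm. The wrist camera is an equidistant fisheye: a pixel r from the principal point sees the ray r / f radians off the axis. A picture is of the moment at which its call begins: read the wrist's pose just before it. calibration takes no time and is no camera call; for the wrist camera it gives the pose at the moment of the call.
- arm.finish_job(): hands the job in, once; it reports no verdict.
The state is a dict: "t": time; "q": joint angles; "qd": joint speeds; "effort": joint torques, N m; "position": TCP position; "orientation": TCP orientation; "contact_force": force on the tool from outside, world axes, zero at the start; "moment": the same for the moment, N m; "grip_width": finger opening in m.
Only numpy, scipy, OpenCV 4.12 (cv2) and the standard library are available. Lean on these libraries where they do the work, as an engineer would, in place of code of your own. Each camera call takes 0.05 s, during which the arm holds its last target. There are 200 camera calls.

## Working session

There is one attempt and no reset: what is moved stays moved. The work goes in short steps, Python scripts to look and compute and a tool call to move; the robot and the scene stay as the last step left them, time stands still between calls to the robot, and variables do not carry over. Pictures are saved under pics/ and viewed, about 12 in all and at most 16, crops included, and the job is handed in when it is done.

Besides the shell and the picture viewer there is one more tool, called after "Call:" as name(argument=value, ...), one argument or row to a line, values as JSON. servo_tool: Moves the arm, as the interface text tells. Its arguments: {"type":"object","properties":{"rows":{"type":"array"},"jaw":{"type":"number"},"force":{"type":"number"}},"required":["rows"]}

```bash
mkdir -p pics; ls; python3 - <<'E'
from bench import arm
import cv2,numpy as np
np.set_printoptions(precision=4,suppress=True)
print(arm.observe(), arm.grasp_offset)
for n in ("top","scene"):
    p,d=arm.read_camera(n); cv2.imwrite(f"pics/{n}0.png",p[:,:,::-1]); np.save(f"pics/{n}0.npy",d); c=arm.calibration(n); print(n,c["K"],c["world_to_cam"])
E
```

```text
pics
{'t': 0.0, 'q': array([ 1.1363,  0.6002, -0.0025,  1.6001,  0.0018,  0.9429, -0.0798]), 'qd': array([ 0.0014, -0.0005,  0.0008,  0.0002,  0.    , -0.0011, -0.0013]), 'effort': array([  0.0001, -77.6451,   1.5646, -25.8005,   0.0123,   0.009 ,
        -0.0001]), 'position': array([ 0.2537, -0.6786,  0.2304]), 'orientation': array([ 0.9426,  1.3589, -0.9412]), 'contact_force': array([ 0.225 ,  0.5018, -0.1487]), 'moment': array([-0.0639, -0.0198, -0.0046]), 'grip_width': 0.08533793335481535} 0.0187
top [[518.2981   0.     329.5663]
 [  0.     518.2981 206.6704]
 [  0.       0.       1.    ]] [[-0.0021 -0.9999  0.0114 -0.0064]
 [ 0.9974 -0.0013  0.072  -0.5358]
 [-0.072   0.0115  0.9973 -1.4177]
 [ 0.      0.      0.      1.    ]]
scene [[370.5584   0.     317.6547]
 [  0.     370.5584 200.4018]
 [  0.       0.       1.    ]] [[ 0.6639 -0.7478 -0.0022 -0.3692]
 [ 0.5153  0.4553  0.7261 -0.3162]
 [-0.5419 -0.4832  0.6876 -0.5899]
 [ 0.      0.      0.      1.    ]]
```

View pics/top0.png

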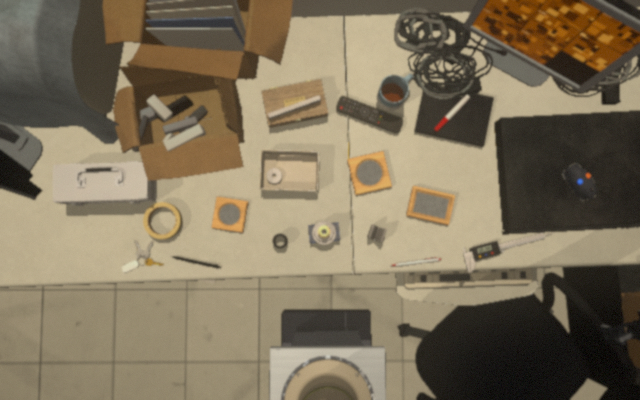

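View pics/scene0.png

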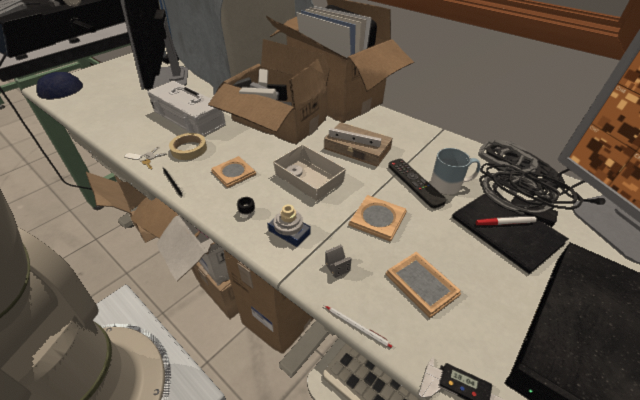

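Top view: pile at (324,233), loupe (280,242), V-block (376,235), tray (290,174), small block (230,214), large block (370,172), cradle (431,204).

```bash
cat > h.py <<'E'
from bench import arm
import cv2,numpy as np
from scipy.spatial.transform import Rotation as R
np.set_printoptions(precision=4,suppress=True)
def rays(c,uv,fish=False):
    K,T=np.array(c["K"]),np.array(c["world_to_cam"]); uv=np.atleast_2d(uv).astype(float)
    a=(uv-K[:2,2])/[K[0,0],K[1,1]]
    if fish:
        r=np.linalg.norm(a,axis=1,keepdims=True)+1e-12
        v=np.c_[a*np.sin(r)/r,np.cos(r)]
    else: v=np.c_[a,np.ones(len(a))]
    v=v*[1,-1,-1]
    return -T[:3,:3].T@T[:3,3], v@T[:3,:3]
def onplane(c,uv,z,fish=False):
    o,d=rays(c,uv,fish); return o+d*((z-o[2])/d[:,2])[:,None]
def proj(c,P,fish=False):
    K,T=np.array(c["K"]),np.array(c["world_to_cam"]); P=np.atleast_2d(P)
    v=(P@T[:3,:3].T+T[:3,3])*[1,-1,-1]
    if fish:
        r=np.linalg.norm(v[:,:2],axis=1,keepdims=True); a=v[:,:2]/(r+1e-12)*np.arctan2(r,v[:,2:])
    else: a=v[:,:2]/v[:,2:]
    return a*[K[0,0],K[1,1]]+K[:2,2]
def rect(pts):
    (x,y),(w,h),a=cv2.minAreaRect(pts[:,:2].astype(np.float32)*1000); return x,y,w,h,a
def pose():
    s=arm.observe(); return s["position"],R.from_rotvec(s["orientation"]).as_matrix(),s
E
python3 - <<'E'
from h import *
p=cv2.imread("pics/top0.png"); d=np.load("pics/top0.npy"); c=arm.calibration("top")
hsv=cv2.cvtColor(p,cv2.COLOR_BGR2HSV)
for n,(u,v),z in (("small",(230,214),.014),("large",(370,172),.016),("cradle",(431,204),.017)):
    w=np.zeros(p.shape[:2],np.uint8); w[v-32:v+32,u-32:u+32]=1
    m=((hsv[...,1]>100)&(hsv[...,0]<25)&(w>0)).astype(np.uint8)
    k=max(cv2.findContours(m,0,1)[0],key=cv2.contourArea)
    print(n,rect(onplane(c,k[:,0],z)))
# height map around
o,dr=rays(c,np.stack(np.meshgrid(np.arange(640),np.arange(400)),-1).reshape(-1,2))
P=(o+dr*d.reshape(-1,1)).reshape(400,640,3)
for n,(u,v),r,zl in (("bush",(324,233),20,(.066,.1)),("disc+",(324,233),22,(.035,.1)),("box",(324,233),25,(.015,.1)),("loupe",(280,242),14,(.02,.1)),("v",(376,235),18,(.025,.1)),("tray",(290,174),40,(.035,.06))):
    q=P[v-r:v+r,u-r:u+r].reshape(-1,3); q=q[(q[:,2]>zl[0])&(q[:,2]<zl[1])]; print(n,len(q),q.mean(0),np.percentile(q[:,2],[5,50,95]),rect(q))
print("desk",np.median(P[200:210,250:270].reshape(-1,3),0))
cw=arm.calibration("wrist"); print(cw); pp,RR,s=pose(); print(pp,RR)
E
```

```text
small (515.86083984375, 270.47314453125, 89.8125991821289, 90.08169555664062, 80.93029022216797)
large (651.3267822265625, -113.04296875, 147.40589904785156, 106.66239929199219, 12.356861114501953)
cradle (540.1497802734375, -287.92181396484375, 122.47384643554688, 88.0323486328125, 76.73394775390625)
bush 59 [0.4673 0.0098 0.0738] [0.0667 0.0745 0.079 ] (468.5665588378906, 10.879545211791992, 26.70947265625, 29.345829010009766, 89.84255981445312)
disc+ 440 [0.4643 0.0091 0.0504] [0.0374 0.0474 0.0752] (464.5947570800781, 8.889724731445312, 61.71984100341797, 63.53203582763672, 44.85414505004883)
box 610 [0.4644 0.0092 0.0435] [0.0225 0.0432 0.0742] (463.9210205078125, 9.623188018798828, 85.71368408203125, 62.690853118896484, 89.56256103515625)
loupe 101 [0.4431 0.1295 0.0344] [0.0248 0.0353 0.0397] (442.6363830566406, 129.67538452148438, 38.63207244873047, 38.41282272338867, 44.06538391113281)
v 180 [ 0.4625 -0.1359  0.0371] [0.0261 0.0375 0.0465] (462.5235290527344, -135.85104370117188, 42.18715286254883, 38.04171371459961, 68.76431274414062)
tray 301 [0.6441 0.1113 0.0441] [0.0372 0.0444 0.0497] (635.7750854492188, 104.794189453125, 161.68743896484375, 111.31494140625, 88.34143829345703)
desk [0.5435 0.1885 0.001 ]
{'K': array([[309.7069,   0.    , 318.9815],
       [  0.    , 309.7069, 202.1543],
       [  0.    ,   0.    ,   1.    ]]), 'world_to_cam': array([[ 0.3503, -0.9366, -0.001 , -0.7255],
       [ 0.8887,  0.3327, -0.3155,  0.0421],
       [ 0.2958,  0.1097,  0.9489, -0.3794],
       [ 0.    ,  0.    ,  0.    ,  1.    ]])}
[ 0.2537 -0.6787  0.2305] [[-0.0006  0.9367  0.3503]
 [ 0.0013  0.3503 -0.9367]
 [-1.     -0.0001 -0.0015]]
```

Call:
servo_tool(
  rows=[
    [0, 0, 0, -1, 0, 0],
    [0, 0, 0, -1, 0, 0],
    [0, 0, 0, -1, 0, 0],
    [0, 0, 0, -1, 0, 0],
    [0, 0, 0, -1, 0, 0],
    [0, 0, 0, -1, 0, 0],
    [0, 0, 0, -1, 0, 0],
    [0, 0, 0, -1, 0, 0],
    [0, 0, 0, -1, 0, 0],
    [0, 0, 0, -1, 0, 0],
  ],
)

```text
t: 0.93
position: [0.2537, -0.6789, 0.2308]
orientation: [0.264, 1.555, -0.263]
contact_force: [-0.8, 0.2, -0.1]
grip_width: 0.0853
```

Call:
servo_tool(
  rows=[
    [0, 0, 0, -1, 0, 0],
    [0, 0, 0, -1, 0, 0],
    [0, 0, 0, -1, 0, 0],
    [0, 0, 0, -0.9, 0, 0],
    [0, 0, 0, 0, 0, 0],
    [0, 0, 0, 0, 0, 0],
  ],
)

```text
t: 1.43
position: [0.2536, -0.679, 0.2308]
orientation: [0.003, 1.571, -0.001]
contact_force: [-0.5, 0.3, 0.0]
grip_width: 0.0856
```

Call:
servo_tool(
  rows=[
    [-0.01, 0.245, 0.078, 0, 0, 0],
    [-0.01, 0.245, 0.078, 0, 0, 0],
    [-0.01, 0.245, 0.078, 0, 0, 0],
    [-0.01, 0.245, 0.078, 0, 0, 0],
    [-0.01, 0.245, 0.078, 0, 0, 0],
    [-0.01, 0.245, 0.078, 0, 0, 0],
    [-0.01, 0.245, 0.078, 0, 0, 0],
    [-0.01, 0.245, 0.078, 0, 0, 0],
    [-0.01, 0.245, 0.078, 0, 0, 0],
  ],
)

```text
t: 2.18
position: [0.3594, -0.3466, 0.245]
orientation: [0.002, 1.571, -0.003]
contact_force: [2.1, 0.1, 0.5]
grip_width: 0.0854
```

Call:
servo_tool(
  rows=[
    [-0.01, 0.245, 0.078, 0, 0, 0],
    [-0.01, 0.245, 0.078, 0, 0, 0],
    [-0.01, 0.245, 0.078, 0, 0, 0],
    [-0.01, 0.245, 0.078, 0, 0, 0],
    [-0.01, 0.245, 0.078, 0, 0, 0],
    [-0.01, 0.245, 0.078, 0, 0, 0],
    [-0.01, 0.245, 0.078, 0, 0, 0],
    [-0.01, 0.245, 0.078, 0, 0, 0],
    [-0.01, 0.245, 0.078, 0, 0, 0],
    [0, 0, 0, 0, 0, 0],
  ],
)

```text
t: 3.02
position: [0.4669, -0.0099, 0.2593]
orientation: [-0.002, 1.567, 0.007]
contact_force: [0.4, -0.3, -0.2]
grip_width: 0.0855
```

```bash
cat > w.py <<'E'
import sys
from h import *
n=sys.argv[1]
c=arm.calibration("wrist"); pp,RR,s=pose(); p,d=arm.read_camera("wrist")
cv2.imwrite(f"pics/{n}.png",p[:,:,::-1]); np.savez(f"pics/{n}.npz",d=d,K=c["K"],T=c["world_to_cam"])
print(s["t"],pp,np.degrees(np.arctan2(RR[1,2],RR[0,2])),RR[2],s["grip_width"],s["contact_force"]); print(s["q"])
E
python3 w.py w1
```

```text
3.0167 [ 0.4669 -0.0099  0.2593] 0.33927691802640525 [-1.      0.0035  0.0038] 0.08551970385425946 [ 0.4363 -0.3192 -0.2323]
[ 0.3282  0.2913 -0.5347  2.1169  0.206   0.7784 -0.3289]
```

View pics/w1.png

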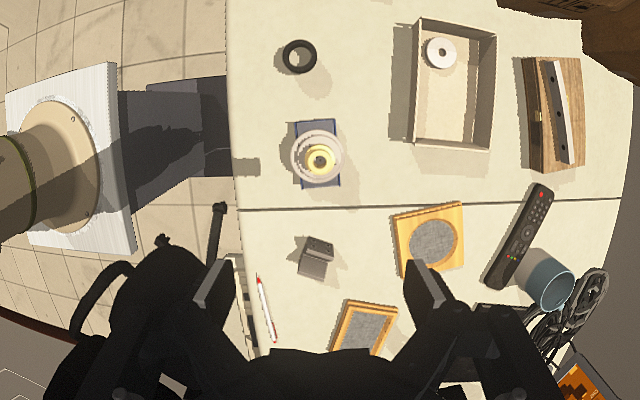

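Wrist view: pile near (318,158), bushing top (320,158), tray upper right, large block (431,238), cradle (362,330), V-block (316,255), loupe (299,57). I'll measure with depth slices.

```bash
cat >> h.py <<'E'
def cloud(n):
    f=np.load(f"pics/{n}.npz"); c=dict(K=f["K"],world_to_cam=f["T"])
    uv=np.stack(np.meshgrid(np.arange(640),np.arange(400)),-1).reshape(-1,2)
    o,v=rays(c,uv,True); zc=-(v@f["T"][:3,:3].T)[:,2]
    P=o+v*(f["d"].reshape(-1)/np.maximum(zc,1e-3))[:,None]
    P[f["d"].reshape(-1)<=0]=np.nan
    return c,P.reshape(400,640,3),cv2.imread(f"pics/{n}.png")
def sl(P,x,y,r,z0,z1):
    q=P.reshape(-1,3); m=(np.hypot(q[:,0]-x,q[:,1]-y)<r)&(q[:,2]>z0)&(q[:,2]<z1); return q[m]
def show(n,q):
    if len(q)<5: print(n,len(q)); return
    (x,y),r=cv2.minEnclosingCircle(q[:,:2].astype(np.float32)*1000)
    print(n,len(q),"mean",q.mean(0),"z5/50/95",np.percentile(q[:,2],[5,50,95]),"circ %.1f %.1f r%.1f"%(x,y,r),"rect %.1f %.1f %.1fx%.1f a%.1f"%rect(q))
E
python3 - <<'E'
from h import *
c,P,im=cloud("w1")
X,Y=.466,.010
show("desk",sl(P,.5,-.06,.02,-.02,.02))
show("bush top",sl(P,X,Y,.03,.068,.085)); show("bush low",sl(P,X,Y,.03,.056,.066))
show("small top",sl(P,X,Y,.04,.044,.052)); show("large top",sl(P,X,Y,.04,.036,.043)); show("box",sl(P,X,Y,.055,.022,.029))
show("loupe",sl(P,.443,.1295,.03,.03,.045)); show("v",sl(P,.4625,-.136,.04,.03,.05)); show("tray",sl(P,.636,.105,.12,.04,.05))
show("ring",sl(P,.636,.105,.09,.008,.02))
for n,(x,y),z,zf,r in (("large",(.651,-.113),.016,.011,.09),("cradle",(.54,-.288),.017,.01,.08)):
    show(n,sl(P,x,y,r,z-.003,z+.004))
hsv=cv2.cvtColor(im,cv2.COLOR_BGR2HSV)
def con(mask,u,v):
    k=[k for k in cv2.findContours(mask.astype(np.uint8),0,1)[0] if cv2.contourArea(k)>100]
    return max(k,key=lambda k:cv2.pointPolygonTest(k,(u,v),True))[:,0]
print(hsv[235,430],hsv[215,405],hsv[158,320],hsv[128,320],hsv[180,330])
m=(hsv[...,1]<60)&(hsv[...,2]<200); 
k=con(m,430,240); print("largefloor",len(k),rect(onplane(c,k,.011,True)),cv2.minEnclosingCircle(onplane(c,k,.011,True)[:,:2].astype(np.float32)*1000))
m=(hsv[...,1]>90)&(hsv[...,0]<28); k=con(m,405,215); print("largewood",rect(onplane(c,k,.016,True)))
E
```

```text
desk 623 mean [ 0.4999 -0.06   -0.0014] z5/50/95 [-0.01   -0.0006  0.0008] circ 500.0 -60.0 r20.0 rect 499.8 -60.0 38.9x39.2 a68.8
bush top 330 mean [0.4675 0.0076 0.0737] z5/50/95 [0.0715 0.0739 0.0751] circ 467.3 7.4 r13.4 rect 467.4 8.0 25.4x25.7 a42.0
bush low 296 mean [0.4672 0.0108 0.0617] z5/50/95 [0.0581 0.062  0.0639] circ 467.6 7.8 r17.5 rect 467.5 7.5 33.7x32.4 a90.0
small top 881 mean [0.467  0.0107 0.0475] z5/50/95 [0.0461 0.0474 0.0489] circ 467.2 8.2 r26.4 rect 467.5 9.0 50.1x51.0 a1.1
large top 758 mean [0.4606 0.0092 0.0394] z5/50/95 [0.0381 0.0394 0.0408] circ 464.7 7.2 r33.2 rect 464.7 7.4 64.2x64.3 a89.9
box 719 mean [0.4652 0.0144 0.0243] z5/50/95 [0.0229 0.0243 0.026 ] circ 466.0 7.8 r48.6 rect 464.9 7.3 50.4x85.3 a5.4
loupe 470 mean [0.4437 0.1273 0.0344] z5/50/95 [0.0311 0.0346 0.0366] circ 443.0 128.2 r20.6 rect 443.5 128.5 39.2x39.5 a83.6
v 610 mean [ 0.4622 -0.137   0.0376] z5/50/95 [0.0309 0.0385 0.0423] circ 463.0 -136.4 r27.2 rect 462.9 -137.5 43.8x38.6 a69.9
tray 1352 mean [0.6371 0.1036 0.0438] z5/50/95 [0.0406 0.0442 0.0458] circ 635.4 102.2 r95.4 rect 636.2 102.5 162.0x112.7 a88.3
ring 1734 mean [0.6402 0.1258 0.0132] z5/50/95 [0.009  0.0125 0.0189] circ 634.9 104.0 r89.6 rect 635.1 102.7 151.5x104.5 a88.2
large 1805 mean [ 0.6343 -0.1081  0.0155] z5/50/95 [0.0137 0.0156 0.0169] circ 633.0 -119.1 r69.6 rect 633.3 -120.1 101.4x102.4 a12.3
cradle 606 mean [ 0.5461 -0.2686  0.0161] z5/50/95 [0.0143 0.0162 0.0177] circ 542.1 -283.7 r65.7 rect 543.2 -283.8 105.0x84.0 a76.8
[ 23  40 161] [ 20 137 255] [ 17  55 129] [ 10  23 134] [ 15  35 160]
largefloor 3775 (531.6490478515625, -496.8519287109375, 1369.34912109375, 3461.2939453125, 89.272216796875) ((522.9520263671875, -1181.471435546875), 1730.647216796875)
largewood (629.6163330078125, -119.14844512939453, 105.0932846069336, 113.69602966308594, 12.79879093170166)
```

Call:
servo_tool(
  rows=[
    [0.1, 0.0293, 0, 0, 0, 0],
    [0.2, 0.0293, 0, 0, 0, 0],
    [0.2, 0.0293, 0, 0, 0, 0],
    [0.2, 0.0293, 0, 0, 0, 0],
    [0.2, 0, 0, 0, 0, 0],
    [0.1, 0, 0, 0, 0, 0],
    [0, 0, 0, 0, 0, 0],
    [0, 0, 0, 0, 0, 0],
    [0, 0, 0, 0, 0, 0],
  ],
  jaw=60,
)

```text
t: 3.82
position: [0.4649, -0.0004, 0.1091]
orientation: [0.001, 1.57, -0.001]
contact_force: [0.2, -0.3, -0.4]
grip_width: 0.0599
```

```bash
python3 w.py w2; python3 - <<'E'
from h import *
c,P,im=cloud("w2"); X,Y=.467,.008
show("bush top",sl(P,X,Y,.02,.068,.078)); show("small",sl(P,X,Y,.04,.044,.051))
E
```

```text
3.8167 [ 0.4649 -0.0004  0.1091] -0.08970847435482349 [-1.     -0.0003  0.0008] 0.059912124364006496 [ 0.1999 -0.3256 -0.3587]
[ 0.1392  0.5182 -0.3612  2.2768  0.4538  0.4118 -0.5998]
bush top 1045 mean [0.4673 0.0087 0.0734] z5/50/95 [0.0695 0.0738 0.0749] circ 467.6 7.9 r13.6 rect 467.6 8.1 26.1x25.6 a88.5
small 2016 mean [0.4665 0.0151 0.0475] z5/50/95 [0.0462 0.0475 0.0489] circ 466.9 7.8 r26.7 rect 467.2 8.5 51.6x51.3 a1.3
```

View pics/w2.png

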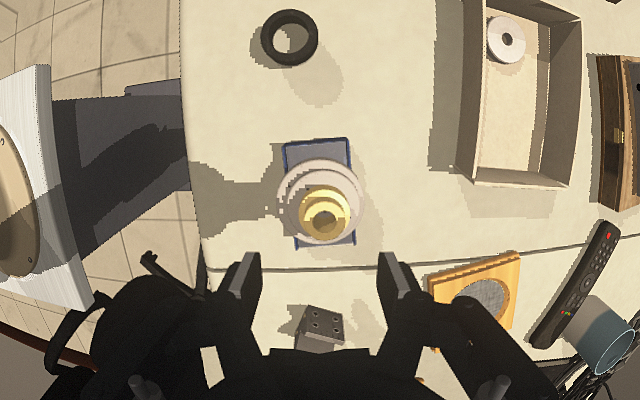

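Call:
servo_tool(
  rows=[
    [0, 0.0277, 0.009, 0, 0, 0],
    [0, 0.0277, 0.009, 0, 0, 0],
    [0.08, 0, 0, 0, 0, 0],
    [0.1, 0, 0, 0, 0, 0],
    [0.1, 0, 0, 0, 0, 0],
    [0.07, 0, 0, 0, 0, 0],
    [0.024, 0, 0, 0, 0, 0],
    [0, 0, 0, 0, 0, 0],
    [0, 0, 0, 0, 0, 0],
  ],
)

```text
t: 4.62
position: [0.4675, 0.0086, 0.0526]
orientation: [-0.0, 1.57, 0.0]
contact_force: [0.7, 0.4, 0.4]
grip_width: 0.0599
```

Call:
servo_tool(
  rows=[
    [0, 0, 0, 0, 0, 0],
    [0, 0, 0, 0, 0, 0],
    [0, 0, 0, 0, 0, 0],
    [0, 0, 0, 0, 0, 0],
    [0, 0, 0, 0, 0, 0],
    [0, 0, 0, 0, 0, 0],
  ],
  jaw=20,
  force=40,
)

```text
t: 5.12
position: [0.4678, 0.0083, 0.0531]
orientation: [0.0, 1.569, -0.0]
contact_force: [-0.6, 0.4, 7.8]
grip_width: 0.0301
```

Call:
servo_tool(
  rows=[
    [0, 0, 0, 0, 0, 0],
    [0, 0, 0, 0, 0, 0],
  ],
)

```text
t: 5.28
position: [0.4678, 0.0083, 0.0531]
orientation: [0.0, 1.569, -0.0]
contact_force: [-0.5, 0.2, 7.8]
grip_width: 0.0302
```

```bash
python3 w.py w3; python3 - <<'E'
from h import *
c,P,im=cloud("w3"); X,Y=.467,.008
show("bush top",sl(P,X,Y,.02,.068,.08)); show("small",sl(P,X,Y,.04,.044,.051))
cv2.imwrite("pics/w3c.png",cv2.resize(im[150:400,160:480],None,fx=2,fy=2))
E
```

```text
5.2833 [0.4678 0.0083 0.0531] -0.01716259440949144 [-1.      0.0001  0.0018] 0.030236771323200073 [-0.5297  0.1767  7.8151]
[ 0.0243  0.6192 -0.2328  2.3096  0.5475  0.2606 -0.6989]
bush top 2226 mean [0.4664 0.0095 0.0733] z5/50/95 [0.0691 0.0737 0.0768] circ 467.0 8.1 r19.9 rect 467.8 8.0 35.0x26.9 a4.7
small 2184 mean [0.4673 0.0239 0.0474] z5/50/95 [0.0457 0.0474 0.0491] circ 467.2 8.6 r26.2 rect 469.0 15.1 38.5x50.1 a65.6
```

View pics/w3c.png

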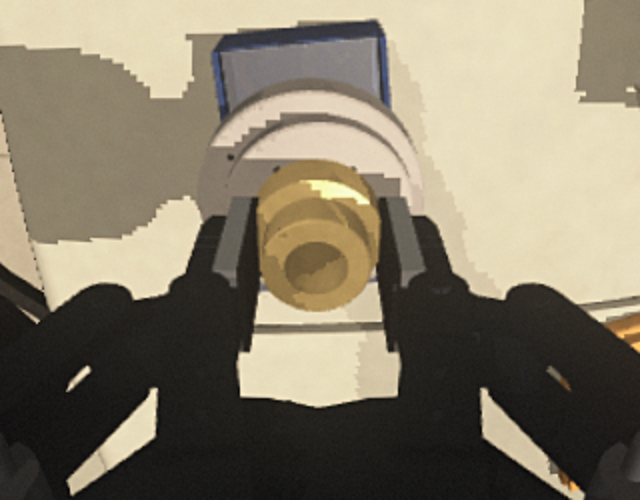

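Call:
servo_tool(
  rows=[
    [-0.03, 0, 0, 0, 0, 0],
    [-0.05, 0, 0, 0, 0, 0],
    [-0.1, 0, 0, 0, 0, 0],
    [-0.1, 0, 0, 0, 0, 0],
    [-0.15, 0, 0, 0, 0, 0],
    [-0.15, 0, 0, 0, 0, 0],
    [-0.1, 0, 0, 0, 0, 0],
    [0, 0, 0, 0, 0, 0],
    [0, 0, 0, 0, 0, 0],
  ],
)

```text
t: 6.08
position: [0.4675, 0.0079, 0.1553]
orientation: [0.001, 1.569, -0.001]
contact_force: [-0.5, 0.7, -1.5]
grip_width: 0.0301
```

```bash
python3 w.py w4; python3 - <<'E'
from h import *
c,P,im=cloud("w4"); p=pose()[0]; X,Y=.467,.008
show("held",sl(P,X,Y,.025,p[2]+.008,p[2]+.03)); show("small",sl(P,X,Y,.04,.044,.051)); show("large",sl(P,X,Y,.04,.036,.043)); show("box",sl(P,X,Y,.055,.022,.029))
show("tray",sl(P,.636,.1025,.12,.04,.05)); show("large_block",sl(P,.633,-.12,.09,.014,.019));
E
```

```text
6.0833 [0.4675 0.0079 0.1553] -0.047595764216807765 [-1.     -0.0001  0.0022] 0.03013353244281469 [-0.4872  0.6991 -1.5297]
[ 0.1933  0.4457 -0.4484  2.2311  0.3777  0.5332 -0.5459]
held 4377 mean [0.4666 0.0117 0.172 ] z5/50/95 [0.1635 0.1738 0.1811] circ 467.0 12.9 r24.5 rect 467.1 9.6 49.0x30.3 a1.4
small 2831 mean [0.4671 0.009  0.0474] z5/50/95 [0.0463 0.0475 0.0486] circ 466.9 7.9 r26.8 rect 467.1 8.2 52.7x51.4 a88.3
large 1241 mean [0.4599 0.0138 0.0394] z5/50/95 [0.0382 0.0394 0.0407] circ 464.9 7.7 r32.8 rect 465.2 8.2 65.1x63.6 a0.8
box 1100 mean [0.4645 0.0256 0.0244] z5/50/95 [0.023  0.0243 0.0261] circ 465.3 7.1 r49.0 rect 467.3 7.5 56.0x85.1 a5.5
tray 2394 mean [0.6333 0.1042 0.0437] z5/50/95 [0.0405 0.0441 0.0456] circ 635.8 102.8 r95.8 rect 636.1 102.6 162.0x112.7 a88.3
large_block 1862 mean [ 0.6385 -0.0997  0.0156] z5/50/95 [0.0145 0.0156 0.0167] circ 633.4 -121.2 r71.3 rect 633.1 -120.3 101.4x102.6 a12.4
```

View pics/w4.png

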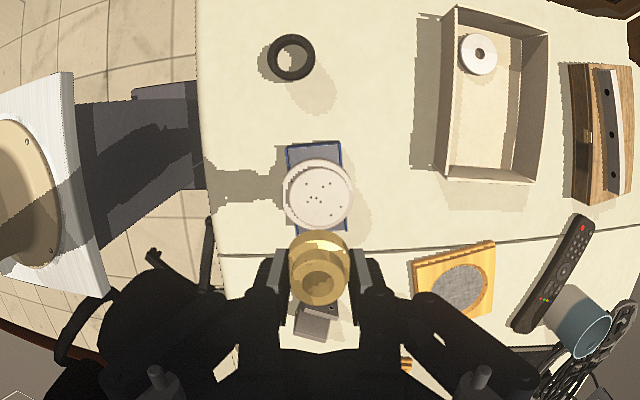

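Call:
servo_tool(
  rows=[
    [0, 0.0722, 0.187, 0, 0, 0],
    [0, 0.0722, 0.187, 0, 0, 0],
    [0, 0.0722, 0.187, 0, 0, 0],
    [0, 0.0722, 0.187, 0, 0, 0],
    [0, 0.0722, 0.187, 0, 0, 0],
    [0, 0.0722, 0.187, 0, 0, 0],
    [0, 0, 0, 0, 0, 0],
    [0, 0, 0, 0, 0, 0],
    [0, 0, 0, 0, 0, 0],
  ],
)

```text
t: 6.88
position: [0.6341, 0.0731, 0.1526]
orientation: [-0.001, 1.574, -0.0]
contact_force: [-0.1, 0.5, -0.8]
grip_width: 0.0299
```

Call:
servo_tool(
  rows=[
    [0.1, 0, 0, 0, 0, 0],
    [0.15, 0, 0, 0, 0, 0],
    [0.15, 0, 0, 0, 0, 0],
    [0.15, 0, 0, 0, 0, 0],
    [0.15, 0, 0, 0, 0, 0],
    [0.1, 0, 0, 0, 0, 0],
    [0, 0, 0, 0, 0, 0],
    [0, 0, 0, 0, 0, 0],
    [0, 0, 0, 0, 0, 0],
  ],
)

```text
t: 7.63
position: [0.6354, 0.0732, 0.035]
orientation: [-0.0, 1.57, -0.0]
contact_force: [-0.2, 0.1, -0.8]
grip_width: 0.0303
```

Call:
servo_tool(
  rows=[
    [0.07, 0, 0, 0, 0, 0],
    [0.06, 0, 0, 0, 0, 0],
    [0.03, 0, 0, 0, 0, 0],
    [0.02, 0, 0, 0, 0, 0],
    [0, 0, 0, 0, 0, 0],
    [0, 0, 0, 0, 0, 0],
  ],
)

```text
t: 8.13
position: [0.6351, 0.0731, 0.0075]
orientation: [-0.001, 1.571, -0.001]
contact_force: [-2.4, -1.1, 5.3]
grip_width: 0.0304
```

Call:
servo_tool(
  rows=[
    [0, 0, 0, 0, 0, 0],
    [0, 0, 0, 0, 0, 0],
    [0, 0, 0, 0, 0, 0],
    [0, 0, 0, 0, 0, 0],
  ],
  jaw=52,
)

```text
t: 8.47
position: [0.6356, 0.0733, 0.007]
orientation: [0.0, 1.571, 0.0]
contact_force: [-0.0, 0.0, 0.1]
grip_width: 0.0518
```

Call:
servo_tool(
  rows=[
    [-0.05, 0, 0, 0, 0, 0],
    [-0.12, 0, 0, 0, 0, 0],
    [-0.2, 0, 0, 0, 0, 0],
    [-0.2, 0, 0, 0, 0, 0],
    [-0.2, 0, 0, 0, 0, 0],
    [-0.2, 0, 0, 0, 0, 0],
    [0, 0, 0, 0, 0, 0],
    [0, 0, 0, 0, 0, 0],
  ],
)

```text
t: 9.13
position: [0.6365, 0.0733, 0.155]
orientation: [0.001, 1.567, 0.0]
contact_force: [-0.0, -0.7, -0.1]
grip_width: 0.0516
```

```bash
python3 w.py w5; python3 - <<'E'
from h import *
c,P,im=cloud("w5")
show("bush top",sl(P,.635,.073,.03,.022,.034)); show("low",sl(P,.635,.073,.03,.012,.018)); show("large_block",sl(P,.633,-.12,.09,.014,.019));show("cradle",sl(P,.54,-.285,.08,.014,.02))
E
```

```text
9.1333 [0.6365 0.0733 0.155 ] -0.019828481850552134 [-1.      0.0004  0.0039] 0.05164669062159883 [-0.0474 -0.7069 -0.1363]
[ 0.0834  0.6177 -0.4372  1.8514  0.3695  0.749  -0.5564]
bush top 478 mean [0.6335 0.0733 0.0277] z5/50/95 [0.0243 0.0281 0.0293] circ 633.7 72.7 r13.4 rect 633.0 73.2 24.6x25.6 a0.3
low 352 mean [0.6342 0.0779 0.0159] z5/50/95 [0.0134 0.0162 0.0174] circ 633.8 72.5 r17.3 rect 633.9 73.7 31.7x33.2 a87.1
large_block 1575 mean [ 0.6311 -0.0903  0.0154] z5/50/95 [0.0143 0.0154 0.0165] circ 629.8 -107.4 r61.9 rect 629.8 -106.8 101.4x75.1 a12.2
cradle 0
```

View pics/w5.png

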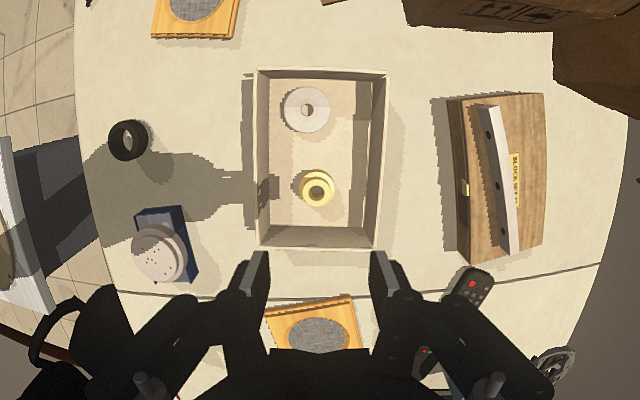

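Bushing stands upright in the tray at (317,188), next to the ring (306,108). Next, I'll measure fingertip height at this opening from the depth.

```bash
python3 - <<'E'
from h import *
for n,p in (("w5",(.6365,.0733,.155)),("w4",(.4675,.0079,.1553)),("w1",(.4669,-.0099,.2593)),("w2",(.4649,-.0004,.1091))):
    c,P,im=cloud(n); q=P.reshape(-1,3)-p
    for s in (1,-1):
        m=(np.abs(q[:,1])<.013)&(s*q[:,0]>.008)&(s*q[:,0]<.065)&(q[:,2]>-.005)&(q[:,2]<.03)
        k=q[m]; print(n,s,len(k),np.percentile(k[:,2],[0,2,5,20]),np.percentile(k[:,0],[1,99]),np.percentile(k[:,1],[1,99]))
        for zz in (0,.004,.008,.012,.016,.02): 
            e=k[(k[:,2]>=zz)&(k[:,2]<zz+.004)]; 
            if len(e)>3: print("   z",zz,len(e),e[:,0].min(),e[:,0].max())
E
```

```text
w5 1 988 [0.0026 0.0049 0.0067 0.0119] [0.0247 0.0383] [-0.0118  0.0102]
   z 0 12 0.024915963161627586 0.025441136686694232
   z 0.004 72 0.02480564188691614 0.031884364841000545
   z 0.008 117 0.024717139428475754 0.03752419333172363
   z 0.012 151 0.024646671261923436 0.03875854894384401
   z 0.016 172 0.024705579580627468 0.03878129617791437
   z 0.02 177 0.024540160958225643 0.038564959350077865
w5 -1 1000 [0.0026 0.0048 0.0065 0.0118] [-0.0403 -0.0265] [-0.0117  0.0102]
   z 0 13 -0.027183825252369398 -0.02669999348268315
   z 0.004 78 -0.03349834095295967 -0.026390912045893167
   z 0.008 114 -0.03871395622471552 -0.026412578842023526
   z 0.012 159 -0.04062212072527627 -0.02650231077391696
   z 0.016 172 -0.04061863191991777 -0.02653070156600601
   z 0.02 180 -0.04033184669319523 -0.026607195256254546
w4 1 1461 [-0.0046 -0.0003  0.004   0.0086] [0.0082 0.0275] [-0.0108  0.0123]
   z 0 41 0.008645164313689502 0.018238023842381823
   z 0.004 138 0.00836883639191699 0.02627816749717543
   z 0.008 323 0.008224330337919028 0.027508567564072217
   z 0.012 167 0.008070817639803163 0.
[... 1055 characters left out ...]
043 0.0062 0.0086 0.0132] [0.0287 0.0422] [-0.0118  0.01  ]
   z 0.004 41 0.02876781828603947 0.029630270700919226
   z 0.008 111 0.028601491207729313 0.040792336483410296
   z 0.012 150 0.028605446032755222 0.04196710859005581
   z 0.016 172 0.028546448610171193 0.04277771662885277
   z 0.02 185 0.028631394584816894 0.042282399921387825
w2 -1 957 [0.0043 0.006  0.0082 0.0129] [-0.044  -0.0305] [-0.0116  0.0101]
   z 0.004 43 -0.03135927115350279 -0.0305736104270124
   z 0.008 112 -0.04336881257689501 -0.030268553473219606
   z 0.012 154 -0.04395041666507049 -0.03044514496487355
   z 0.016 173 -0.04442081367020123 -0.030325801954851572
   z 0.02 181 -0.043953255657914636 -0.03026120737678467
```

Call:
servo_tool(
  rows=[
    [0, -0.0721, -0.1871, 0, 0, 0],
    [0, -0.0721, -0.1871, 0, 0, 0],
    [0, -0.0721, -0.1871, 0, 0, 0],
    [0, -0.0721, -0.1871, 0, 0, 0],
    [0, -0.0721, -0.1871, 0, 0, 0],
    [0, -0.0721, -0.1871, 0, 0, 0],
    [0, 0, 0, 0, 0, 0],
    [0, 0, 0, 0, 0, 0],
  ],
  jaw=72,
)

```text
t: 9.85
position: [0.4651, 0.0075, 0.1519]
orientation: [-0.0, 1.574, -0.001]
contact_force: [0.4, 0.1, 0.5]
grip_width: 0.0721
```

Call:
servo_tool(
  rows=[
    [0.1, 0, 0, 0, 0, 0],
    [0.15, 0, 0, 0, 0, 0],
    [0.15, 0, 0, 0, 0, 0],
    [0.1, 0, 0, 0, 0, 0],
    [0, 0, 0, 0, 0, 0],
    [0, 0, 0, 0, 0, 0],
    [0, 0, 0, 0, 0, 0],
  ],
)

```text
t: 10.43
position: [0.4676, 0.0089, 0.0778]
orientation: [-0.0, 1.571, 0.001]
contact_force: [0.6, 0.0, 1.3]
grip_width: 0.0721
```

```bash
python3 w.py w6; python3 - <<'E'
from h import *
c,P,im=cloud("w6"); X,Y=.467,.008
show("small",sl(P,X,Y,.04,.044,.051)); show("large",sl(P,X,Y,.04,.036,.043))
E
```

```text
10.4333 [0.4676 0.0089 0.0778] 0.03207636151135744 [-1.      0.0002 -0.0001] 0.0721183148065398 [0.6272 0.0264 1.2511]
[ 0.0787  0.576  -0.3087  2.2924  0.5226  0.3374 -0.6798]
small 5106 mean [0.467  0.0098 0.0474] z5/50/95 [0.0464 0.0475 0.0484] circ 466.9 8.2 r26.4 rect 467.0 8.2 51.9x52.0 a59.5
large 2209 mean [0.4597 0.0171 0.0394] z5/50/95 [0.0381 0.0395 0.0407] circ 465.1 7.4 r33.2 rect 464.9 7.6 65.3x64.6 a66.5
```

Call:
servo_tool(
  rows=[
    [0.07, 0, 0, 0, 0, 0],
    [0.08, 0, 0, 0, 0, 0],
    [0.06, 0, 0, 0, 0, 0],
    [0.03, 0, 0, 0, 0, 0],
    [0, 0, 0, 0, 0, 0],
    [0, 0, 0, 0, 0, 0],
    [0, 0, 0, 0, 0, 0],
  ],
)

```text
t: 11.07
position: [0.4675, 0.0084, 0.0423]
orientation: [0.0, 1.57, -0.0]
contact_force: [-1.1, -0.7, 0.4]
grip_width: 0.0722
```

Call:
servo_tool(
  rows=[
    [0, 0, 0, 0, 0, 0],
    [0, 0, 0, 0, 0, 0],
    [0, 0, 0, 0, 0, 0],
    [0, 0, 0, 0, 0, 0],
    [0, 0, 0, 0, 0, 0],
    [0, 0, 0, 0, 0, 0],
    [0, 0, 0, 0, 0, 0],
  ],
  jaw=40,
  force=40,
)

```text
t: 11.65
position: [0.4676, 0.0084, 0.0426]
orientation: [0.0, 1.569, -0.0]
contact_force: [-1.4, 1.2, 13.6]
grip_width: 0.0477
```

Call:
servo_tool(
  rows=[
    [-0.02, 0, 0, 0, 0, 0],
    [-0.03, 0, 0, 0, 0, 0],
    [-0.06, 0, 0, 0, 0, 0],
    [-0.1, 0, 0, 0, 0, 0],
    [-0.15, 0, 0, 0, 0, 0],
    [-0.15, 0, 0, 0, 0, 0],
    [-0.1, 0, 0, 0, 0, 0],
    [0, 0, 0, 0, 0, 0],
    [0, 0, 0, 0, 0, 0],
  ],
)

```text
t: 12.4
position: [0.4674, 0.008, 0.1338]
orientation: [0.001, 1.569, -0.001]
contact_force: [0.5, 0.3, -1.2]
grip_width: 0.0476
```

```bash
python3 w.py w7; python3 - <<'E'
from h import *
c,P,im=cloud("w7"); p=pose()[0]; X,Y=.467,.008
q=sl(P,X,Y,.02,p[2]-.01,p[2]+.03); show("held",q); A=np.c_[q[:,:2]-[X,Y],np.ones(len(q))]; print(np.linalg.lstsq(A,q[:,2],rcond=None)[0])
show("large",sl(P,X,Y,.04,.036,.043)); show("box",sl(P,X,Y,.055,.022,.029))
E
```

```text
12.4 [0.4674 0.008  0.1338] -0.04670193828394968 [-1.      0.      0.0017] 0.047587370246427965 [ 0.4622  0.2588 -1.2376]
[ 0.1754  0.4822 -0.4302  2.2501  0.4295  0.484  -0.5964]
held 4140 mean [0.4669 0.0089 0.1384] z5/50/95 [0.1374 0.1384 0.1393] circ 467.0 8.0 r20.0 rect 467.1 8.1 39.5x39.9 a56.5
[ 0.0022 -0.0109  0.1384]
large 3586 mean [0.4646 0.016  0.0395] z5/50/95 [0.0383 0.0395 0.0406] circ 464.6 7.6 r33.0 rect 464.2 15.1 64.7x49.7 a3.3
box 1040 mean [0.4623 0.0422 0.0244] z5/50/95 [0.023  0.0243 0.0265] circ 465.3 33.8 r32.0 rect 465.2 35.2 57.1x32.3 a2.3
```

View pics/w7.png

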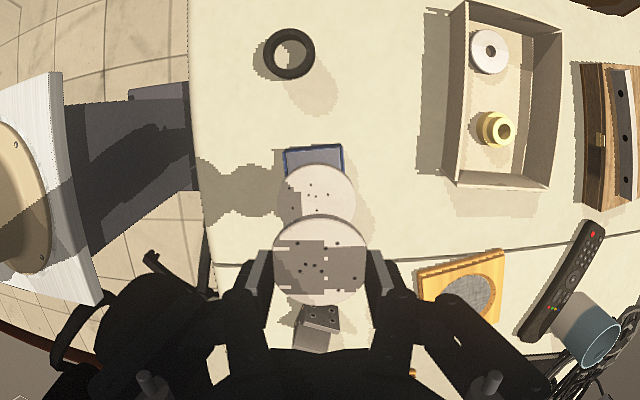

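Call:
servo_tool(
  rows=[
    [0, 0.1, 0.0533, 0, 0, 0],
    [0, 0.2, 0.0533, 0, 0, 0],
    [0, 0.2, 0.0533, 0, 0, 0],
    [0, 0.2, 0.0533, 0, 0, 0],
    [0, 0.2, 0.0533, 0, 0, 0],
    [0, 0.2, 0.0533, 0, 0, 0],
    [0, 0.05, 0, 0, 0, 0],
    [0, 0, 0, 0, 0, 0],
    [0, 0, 0, 0, 0, 0],
    [0, 0, 0, 0, 0, 0],
  ],
)

```text
t: 13.28
position: [0.5143, 0.1791, 0.1323]
orientation: [-0.001, 1.573, -0.002]
contact_force: [0.3, -0.3, -0.6]
grip_width: 0.0472
```

```bash
python3 w.py w8; python3 - <<'E'
from h import *
c,P,im=cloud("w8"); p=pose()[0]
show("block top",sl(P,.516,.27,.075,.0125,.0165)); show("floor",sl(P,.516,.27,.05,.0085,.0115))
show("held",sl(P,p[0],p[1],.026,p[2]-.01,p[2]+.007)); show("desk",sl(P,.57,.2,.02,-.02,.01))
q=sl(P,p[0],p[1],.06,p[2]+.01,p[2]+.02)-p
for s in (1,-1): k=q[s*q[:,0]>.015]; print(s,np.percentile(k[:,0],[1,99]),np.percentile(k[:,1],[1,99]))
E
```

```text
13.2833 [0.5143 0.1791 0.1323] -0.05592448749243084 [-1.     -0.0019 -0.0019] 0.04724327671590046 [ 0.344  -0.2678 -0.5528]
[-0.1494  0.5531 -0.4146  2.0819  0.3952  0.5843 -0.8441]
block top 4906 mean [0.5172 0.2696 0.0136] z5/50/95 [0.0127 0.0136 0.0147] circ 516.8 269.9 r58.6 rect 516.9 270.1 84.8x84.6 a81.2
floor 4446 mean [0.5168 0.2698 0.01  ] z5/50/95 [0.0088 0.0099 0.0112] circ 516.1 270.0 r49.8 rect 516.8 270.0 89.0x89.2 a80.9
held 6931 mean [0.514  0.1813 0.1366] z5/50/95 [0.1354 0.1367 0.1377] circ 514.5 178.9 r26.0 rect 513.7 179.1 51.8x48.7 a86.5
desk 1407 mean [ 0.5699  0.2003 -0.0004] z5/50/95 [-0.0016 -0.0005  0.0007] circ 570.0 200.0 r20.0 rect 570.0 200.2 39.0x39.0 a3.6
1 [0.0223 0.0359] [-0.0114  0.0103]
-1 [-0.0382 -0.0243] [-0.0115  0.0103]
```

Call:
servo_tool(
  rows=[
    [0, 0.1, 0.01, 0, 0, 0],
    [0, 0.2, 0.01, 0, 0, 0],
    [0, 0.2, 0, 0, 0, 0],
    [0, 0.1, 0, 0, 0, 0],
    [0.1, 0, 0, 0, 0, 0],
    [0.2, 0, 0, 0, 0, 0],
    [0.2, 0, 0, 0, 0, 0],
    [0.1, 0, 0, 0, 0, 0],
    [0, 0, 0, 0, 0, 0],
    [0, 0, 0, 0, 0, 0],
  ],
)

```text
t: 14.17
position: [0.5178, 0.2696, 0.0427]
orientation: [-0.001, 1.572, -0.002]
contact_force: [-0.6, 0.3, -1.5]
grip_width: 0.0474
```

Call:
servo_tool(
  rows=[
    [0, 0, 0, 0, 0, 0],
    [0, 0, 0, 0, 0, 0],
  ],
)

```text
t: 14.33
position: [0.5189, 0.2708, 0.0445]
orientation: [0.001, 1.569, 0.0]
contact_force: [0.5, 0.4, -0.6]
grip_width: 0.0476
```

Call:
servo_tool(
  rows=[
    [0.06, 0, -0.006, 0, 0, 0],
    [0.07, 0, 0, 0, 0, 0],
    [0.04, 0, 0, 0, 0, 0],
    [0.03, 0, 0, 0, 0, 0],
    [0, 0, 0, 0, 0, 0],
    [0, 0, 0, 0, 0, 0],
    [0, 0, 0, 0, 0, 0],
  ],
)

```text
t: 14.92
position: [0.5168, 0.2706, 0.0129]
orientation: [-0.001, 1.571, -0.001]
contact_force: [-1.6, -1.8, 3.4]
grip_width: 0.0471
```

```bash
python3 w.py w9; python3 - <<'E'
from h import *
c,P,im=cloud("w9"); p=pose()[0]
show("block top",sl(P,.516,.27,.075,.0125,.0165)); 
q=sl(P,p[0],p[1],.027,p[2]-.0,p[2]+.0065);show("held",q)
cv2.imwrite("pics/w9c.png",cv2.resize(im[130:380,160:480],None,fx=2,fy=2))
E
```

```text
14.9167 [0.5168 0.2706 0.0129] 0.00959125394105468 [-1.     -0.0009 -0.0005] 0.04714935011936123 [-1.6088 -1.8188  3.375 ]
[-0.398   0.7578 -0.2717  2.057   0.5061  0.3913 -1.0712]
block top 9200 mean [0.5184 0.2844 0.0136] z5/50/95 [0.0127 0.0136 0.0148] circ 517.1 271.7 r57.9 rect 516.8 269.8 85.5x84.7 a81.2
held 6971 mean [0.5159 0.2729 0.0174] z5/50/95 [0.0163 0.0175 0.0185] circ 515.9 270.3 r26.7 rect 516.2 270.2 52.5x48.9 a88.5
```

View pics/w9c.png

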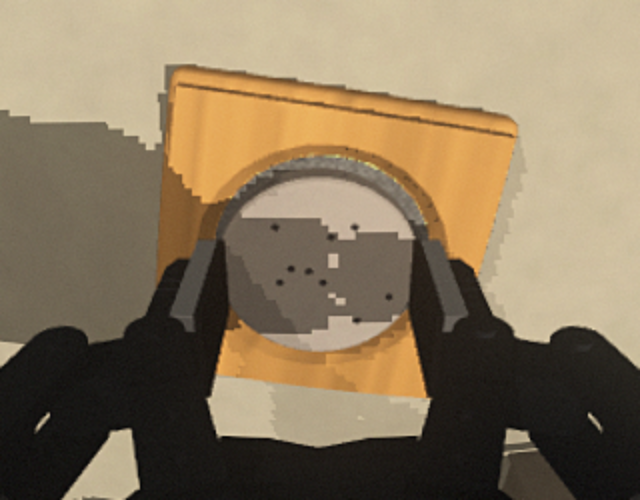

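Disc sits in the recess, top at 0.0175 m (seated value 0.018). Release and lift.

Call:
servo_tool(
  rows=[
    [0, 0, 0, 0, 0, 0],
    [0, 0, 0, 0, 0, 0],
    [0, 0, 0, 0, 0, 0],
    [0, 0, 0, 0, 0, 0],
  ],
  jaw=68,
)

```text
t: 15.3
position: [0.5172, 0.2711, 0.0131]
orientation: [0.0, 1.571, 0.0]
contact_force: [0.5, 0.1, 0.4]
grip_width: 0.0679
```

Call:
servo_tool(
  rows=[
    [-0.05, 0, 0, 0, 0, 0],
    [-0.12, 0, 0, 0, 0, 0],
    [-0.2, 0, 0, 0, 0, 0],
    [-0.2, 0, 0, 0, 0, 0],
    [-0.2, 0, 0, 0, 0, 0],
    [-0.1, 0, 0, 0, 0, 0],
    [0, 0, 0, 0, 0, 0],
    [0, 0, 0, 0, 0, 0],
  ],
)

```text
t: 15.97
position: [0.5177, 0.2709, 0.145]
orientation: [0.001, 1.569, 0.0]
contact_force: [-0.7, 0.8, -1.4]
grip_width: 0.0678
```

```bash
python3 w.py w10; python3 - <<'E'
from h import *
c,P,im=cloud("w10")
show("block+",sl(P,.516,.27,.075,.0125,.0155)); q=sl(P,.516,.27,.035,.0158,.022); show("disc",q)
print(np.linalg.lstsq(np.c_[q[:,:2]-q[:,:2].mean(0),np.ones(len(q))],q[:,2],rcond=None)[0])
E
```

```text
15.9667 [0.5177 0.2709 0.145 ] -0.026618146565280432 [-1.      0.001   0.0021] 0.0678497609482002 [-0.6751  0.8067 -1.4104]
[-0.2888  0.572  -0.4239  1.9874  0.3748  0.6556 -0.9537]
block+ 3992 mean [0.5173 0.2725 0.0136] z5/50/95 [0.0127 0.0136 0.0147] circ 517.0 270.2 r58.2 rect 516.8 270.2 85.3x84.8 a81.0
disc 2419 mean [0.5162 0.2712 0.0175] z5/50/95 [0.0164 0.0175 0.0186] circ 516.3 270.4 r26.5 rect 516.0 270.3 52.2x51.2 a83.0
[-0.0002 -0.0003  0.0175]
```

Call:
servo_tool(
  rows=[
    [0, -0.2189, -0.043, 0, 0, 0],
    [0, -0.2189, -0.043, 0, 0, 0],
    [0, -0.2189, -0.043, 0, 0, 0],
    [0, -0.2189, -0.043, 0, 0, 0],
    [0, -0.2189, -0.043, 0, 0, 0],
    [0, -0.2189, -0.043, 0, 0, 0],
    [0, -0.2189, -0.043, 0, 0, 0],
    [0, -0.2189, -0.043, 0, 0, 0],
    [0, 0, 0, 0, 0, 0],
    [0, 0, 0, 0, 0, 0],
  ],
  jaw=85,
)

```text
t: 16.85
position: [0.4645, 0.0061, 0.1427]
orientation: [0.003, 1.573, -0.004]
contact_force: [0.2, 0.6, -0.3]
grip_width: 0.085
```

Call:
servo_tool(
  rows=[
    [0.1, 0, 0, 0, 0, 0],
    [0.15, 0, 0, 0, 0, 0],
    [0.15, 0, 0, 0, 0, 0],
    [0.1, 0, 0, 0, 0, 0],
    [0, 0, 0, 0, 0, 0],
    [0, 0, 0, 0, 0, 0],
    [0, 0, 0, 0, 0, 0],
  ],
)

```text
t: 17.43
position: [0.4657, 0.0092, 0.0689]
orientation: [-0.001, 1.571, 0.001]
contact_force: [0.3, 0.4, -0.3]
grip_width: 0.085
```

```bash
python3 w.py w11; python3 - <<'E'
from h import *
c,P,im=cloud("w11"); X,Y=.465,.008
show("large",sl(P,X,Y,.04,.036,.043)); show("box",sl(P,X,Y,.055,.022,.029))
E
```

```text
17.4333 [0.4657 0.0092 0.0689] 0.08604294977905856 [-1.      0.0003 -0.0001] 0.08495618188989917 [ 0.2542  0.447  -0.2651]
[ 0.0666  0.5913 -0.2944  2.302   0.5526  0.3127 -0.7091]
large 7911 mean [0.4648 0.0098 0.0395] z5/50/95 [0.0385 0.0395 0.0405] circ 464.8 7.4 r33.0 rect 464.9 7.4 65.3x64.5 a83.5
box 2116 mean [0.4637 0.0318 0.0244] z5/50/95 [0.023  0.0243 0.0263] circ 465.1 7.2 r48.9 rect 467.1 7.2 54.0x85.9 a5.6
```

Call:
servo_tool(
  rows=[
    [0.07, -0.006, 0, 0, 0, 0],
    [0.08, 0, 0, 0, 0, 0],
    [0.07, 0, 0, 0, 0, 0],
    [0.053, 0, 0, 0, 0, 0],
    [0, 0, 0, 0, 0, 0],
    [0, 0, 0, 0, 0, 0],
    [0, 0, 0, 0, 0, 0],
  ],
)

```text
t: 18.07
position: [0.4658, 0.0074, 0.0283]
orientation: [0.0, 1.57, 0.0]
contact_force: [-0.2, 0.8, -0.5]
grip_width: 0.0852
```

Call:
servo_tool(
  rows=[
    [0, 0, 0, 0, 0, 0],
    [0, 0, 0, 0, 0, 0],
    [0, 0, 0, 0, 0, 0],
    [0, 0, 0, 0, 0, 0],
    [0, 0, 0, 0, 0, 0],
    [0, 0, 0, 0, 0, 0],
    [0, 0, 0, 0, 0, 0],
  ],
  jaw=50,
  force=50,
)

```text
t: 18.65
position: [0.4658, 0.0072, 0.0288]
orientation: [-0.0, 1.569, -0.0]
contact_force: [-1.8, 1.0, 13.9]
grip_width: 0.0606
```

Call:
servo_tool(
  rows=[
    [-0.02, 0, 0, 0, 0, 0],
    [-0.03, 0, 0, 0, 0, 0],
    [-0.06, 0, 0, 0, 0, 0],
    [-0.1, 0, 0, 0, 0, 0],
    [-0.15, 0, 0, 0, 0, 0],
    [-0.15, 0, 0, 0, 0, 0],
    [-0.1, 0, 0, 0, 0, 0],
    [0, 0, 0, 0, 0, 0],
    [0, 0, 0, 0, 0, 0],
  ],
)

```text
t: 19.4
position: [0.4658, 0.0069, 0.1196]
orientation: [0.001, 1.569, -0.001]
contact_force: [0.8, -0.3, -4.4]
grip_width: 0.0603
```

```bash
python3 w.py w12; python3 - <<'E'
from h import *
c,P,im=cloud("w12"); p=pose()[0]; X,Y=.465,.008
q=sl(P,X,Y,.025,p[2]-.01,p[2]+.03); show("held",q); print(np.linalg.lstsq(np.c_[q[:,:2]-[X,Y],np.ones(len(q))],q[:,2],rcond=None)[0])
show("box",sl(P,X,Y,.055,.022,.029)); show("large_block",sl(P,.633,-.12,.09,.014,.019))
E
```

```text
19.4 [0.4658 0.0069 0.1196] -0.0591488511125677 [-1.      0.0001  0.0015] 0.06030394574965175 [ 0.8355 -0.3364 -4.3722]
[ 0.1662  0.5058 -0.418   2.265   0.4701  0.4498 -0.6343]
held 6881 mean [0.465  0.0094 0.1301] z5/50/95 [0.1291 0.1301 0.131 ] circ 465.0 8.0 r25.0 rect 464.9 7.9 49.7x49.7 a86.2
[ 0.0046 -0.0064  0.1301]
box 3231 mean [0.4637 0.029  0.0242] z5/50/95 [0.023  0.0242 0.0256] circ 463.3 25.7 r34.7 rect 463.4 25.8 50.8x48.8 a5.3
large_block 1660 mean [ 0.6364 -0.0919  0.0156] z5/50/95 [0.0146 0.0156 0.0166] circ 633.0 -119.8 r69.7 rect 632.9 -119.6 100.3x101.7 a13.2
```

View pics/w12.png

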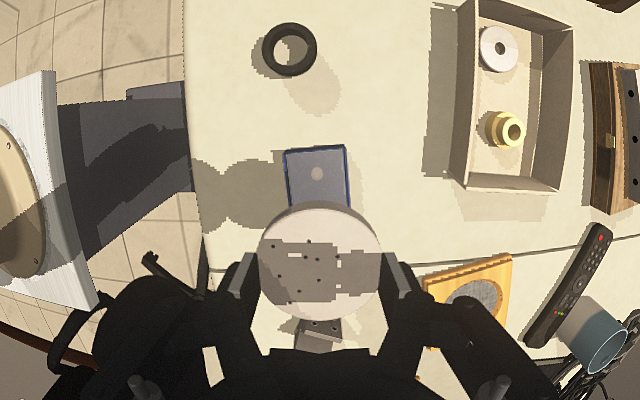

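Call:
servo_tool(
  rows=[
    [0, -0.1725, 0.139, 0, 0, 0],
    [0, -0.1725, 0.139, 0, 0, 0],
    [0, -0.1725, 0.139, 0, 0, 0],
    [0, -0.1725, 0.139, 0, 0, 0],
    [0, -0.1725, 0.139, 0, 0, 0],
    [0, -0.1725, 0.139, 0, 0, 0],
    [0, -0.1725, 0.139, 0, 0, 0],
    [0, -0.1725, 0.139, 0, 0, 0],
    [0, 0, 0, 0, 0, 0],
    [0, 0, 0, 0, 0, 0],
  ],
)

```text
t: 20.28
position: [0.6319, -0.2014, 0.1164]
orientation: [0.002, 1.574, -0.002]
contact_force: [-0.3, 0.5, -4.4]
grip_width: 0.0606
```

Call:
servo_tool(
  rows=[
    [0, 0, 0, 0, 0, 0],
    [0, 0, 0, 0, 0, 0],
  ],
)

```text
t: 20.45
position: [0.6313, -0.1981, 0.118]
orientation: [-0.001, 1.573, 0.002]
contact_force: [0.3, 0.3, -3.8]
grip_width: 0.0607
```

```bash
python3 w.py w13; python3 - <<'E'
from h import *
c,P,im=cloud("w13"); p=pose()[0]
show("block top",sl(P,.633,-.12,.085,.0145,.019)); show("floor",sl(P,.633,-.12,.034,.009,.0125))
show("held",sl(P,p[0],p[1],.036,p[2]+.0085,p[2]+.0125));show("heldc",sl(P,p[0],p[1]+.001,.0335,p[2]+.0085,p[2]+.0125))
show("cradle",sl(P,.54,-.285,.08,.0145,.02))
E
```

```text
20.45 [ 0.6313 -0.1981  0.118 ] 0.1061898213222324 [-1.      0.0009 -0.0023] 0.06069639241029132 [ 0.3321  0.2857 -3.7827]
[ 0.5175  0.6946 -0.4697  1.8196  0.4452  0.7362 -0.193 ]
block top 7193 mean [ 0.6331 -0.1202  0.0156] z5/50/95 [0.0147 0.0156 0.0167] circ 632.5 -120.5 r70.0 rect 633.0 -120.4 100.9x100.8 a12.8
floor 5524 mean [ 0.633  -0.1199  0.0109] z5/50/95 [0.0098 0.0109 0.012 ] circ 633.0 -120.0 r34.0 rect 633.1 -120.0 67.3x67.6 a44.9
held 11216 mean [ 0.6304 -0.1951  0.1283] z5/50/95 [0.1274 0.1283 0.1293] circ 631.6 -195.8 r35.2 rect 630.2 -197.7 65.0x65.3 a42.8
heldc 11172 mean [ 0.6305 -0.1951  0.1283] z5/50/95 [0.1274 0.1283 0.1292] circ 631.5 -197.1 r33.4 rect 630.2 -197.7 64.6x64.1 a81.5
cradle 1232 mean [ 0.5376 -0.2707  0.0162] z5/50/95 [0.0149 0.0162 0.0174] circ 541.0 -291.2 r70.8 rect 541.4 -290.9 118.3x83.3 a76.4
```

Call:
servo_tool(
  rows=[
    [0, 0.1, 0.009, 0, 0, 0],
    [0, 0.17, 0.009, 0, 0, 0],
    [0, 0.17, 0, 0, 0, 0],
    [0, 0.075, 0, 0, 0, 0],
    [0.1, 0, 0, 0, 0, 0],
    [0.15, 0, 0, 0, 0, 0],
    [0.15, 0, 0, 0, 0, 0],
    [0.08, 0, 0, 0, 0, 0],
    [0, 0, 0, 0, 0, 0],
    [0, 0, 0, 0, 0, 0],
  ],
)

```text
t: 21.33
position: [0.6348, -0.1217, 0.0471]
orientation: [-0.001, 1.572, 0.001]
contact_force: [0.4, -0.2, -3.2]
grip_width: 0.0606
```

Call:
servo_tool(
  rows=[
    [0, 0, 0, 0, 0, 0],
    [0, 0, 0, 0, 0, 0],
  ],
)

```text
t: 21.5
position: [0.6359, -0.1224, 0.0485]
orientation: [-0.0, 1.569, -0.0]
contact_force: [1.1, -0.3, -2.8]
grip_width: 0.0603
```

```bash
python3 w.py w14; python3 - <<'E'
from h import *
c,P,im=cloud("w14"); p=pose()[0]
show("block top",sl(P,.633,-.12,.085,.0145,.019))
show("heldc",sl(P,p[0],p[1]+.001,.0335,p[2]+.0085,p[2]+.0125))
E
```

```text
21.5 [ 0.6359 -0.1224  0.0485] -0.001161286723500408 [-1.     -0.0002  0.0019] 0.06030473801258191 [ 1.0968 -0.2507 -2.7973]
[ 0.359   0.7641 -0.3994  1.8922  0.5093  0.5848 -0.372 ]
block top 7293 mean [ 0.6311 -0.0922  0.0156] z5/50/95 [0.0147 0.0155 0.0166] circ 633.0 -120.4 r70.3 rect 632.8 -120.2 100.9x100.8 a13.1
heldc 11319 mean [ 0.6349 -0.1192  0.0588] z5/50/95 [0.0579 0.0589 0.0598] circ 635.8 -121.5 r33.4 rect 634.8 -122.0 65.1x64.1 a83.3
```

Call:
servo_tool(
  rows=[
    [0, 0.011, -0.013, 0, 0, 0],
    [0.06, 0, 0, 0, 0, 0],
    [0.07, 0, 0, 0, 0, 0],
    [0.05, 0, 0, 0, 0, 0],
    [0.03, 0, 0, 0, 0, 0],
    [0.013, 0, 0, 0, 0, 0],
    [0, 0, 0, 0, 0, 0],
    [0, 0, 0, 0, 0, 0],
    [0, 0, 0, 0, 0, 0],
  ],
)

```text
t: 22.3
position: [0.6324, -0.1208, 0.0141]
orientation: [-0.001, 1.572, -0.001]
contact_force: [-4.8, -0.0, 9.9]
grip_width: 0.0605
```

```bash
python3 w.py w15; python3 - <<'E'
from h import *
c,P,im=cloud("w15"); p=pose()[0]
q=sl(P,p[0],p[1]+.001,.0335,.02,.03); show("heldc",q)
cv2.imwrite("pics/w15c.png",cv2.resize(im[130:380,160:480],None,fx=2,fy=2))
E
```

```text
22.3 [ 0.6324 -0.1208  0.0141] 0.0018960584203877755 [-1.     -0.0008 -0.0014] 0.06054605706165125 [-4.8023 -0.0192  9.9319]
[ 0.3337  0.8073 -0.3633  1.9098  0.5411  0.5237 -0.4035]
heldc 11644 mean [ 0.6314 -0.1171  0.0245] z5/50/95 [0.0234 0.0245 0.0255] circ 632.4 -119.8 r33.5 rect 631.2 -120.3 65.1x64.1 a82.9
```

View pics/w15c.png

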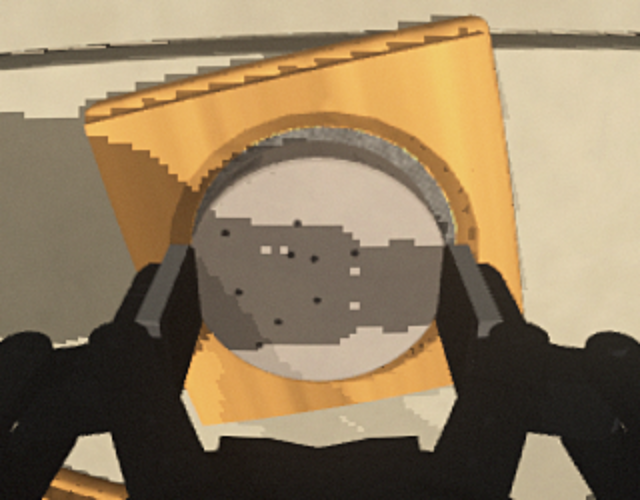

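Call:
servo_tool(
  rows=[
    [0, 0, 0, 0, 0, 0],
    [0, 0, 0, 0, 0, 0],
    [0, 0, 0, 0, 0, 0],
    [0, 0, 0, 0, 0, 0],
  ],
  jaw=82,
)

```text
t: 22.68
position: [0.6333, -0.1207, 0.0135]
orientation: [0.0, 1.571, 0.0]
contact_force: [-0.4, -0.7, 0.3]
grip_width: 0.0821
```

Call:
servo_tool(
  rows=[
    [-0.05, 0, 0, 0, 0, 0],
    [-0.12, 0, 0, 0, 0, 0],
    [-0.2, 0, 0, 0, 0, 0],
    [-0.2, 0, 0, 0, 0, 0],
    [-0.2, 0, 0, 0, 0, 0],
    [-0.1, 0, 0, 0, 0, 0],
    [0, 0, 0, 0, 0, 0],
    [0, 0, 0, 0, 0, 0],
  ],
)

```text
t: 23.35
position: [0.6336, -0.121, 0.1456]
orientation: [-0.0, 1.569, -0.001]
contact_force: [-0.3, -0.3, -0.1]
grip_width: 0.0822
```

```bash
python3 w.py w16; python3 - <<'E'
from h import *
c,P,im=cloud("w16")
show("block",sl(P,.633,-.12,.085,.0145,.0185)); q=sl(P,.633,-.12,.04,.0215,.03); show("disc",q)
print(np.linalg.lstsq(np.c_[q[:,:2]-q[:,:2].mean(0),np.ones(len(q))],q[:,2],rcond=None)[0])
show("box",sl(P,.465,.008,.055,.022,.029))
E
```

```text
23.35 [ 0.6336 -0.121   0.1456] -0.018684349689411177 [-1.     -0.0006  0.0022] 0.08215150611766137 [-0.3204 -0.3352 -0.0876]
[ 0.4147  0.6429 -0.4835  1.8447  0.42    0.7542 -0.2975]
block 5293 mean [ 0.6332 -0.1173  0.0156] z5/50/95 [0.0147 0.0156 0.0166] circ 633.1 -119.8 r69.8 rect 632.9 -120.5 100.9x100.8 a13.0
disc 3985 mean [ 0.6316 -0.1195  0.0245] z5/50/95 [0.0233 0.0245 0.0256] circ 631.5 -120.5 r33.0 rect 632.2 -120.6 64.4x64.5 a88.1
[ 0.0011 -0.0029  0.0245]
box 3799 mean [0.4666 0.0062 0.0241] z5/50/95 [0.0227 0.024  0.0256] circ 465.7 7.7 r49.5 rect 465.1 7.1 52.6x86.2 a5.1
```

Call:
servo_tool(
  rows=[
    [0, 0.143, -0.186, 0, 0, 0],
    [0, 0.143, -0.186, 0, 0, 0],
    [0, 0.143, -0.186, 0, 0, 0],
    [0, 0.143, -0.186, 0, 0, 0],
    [0, 0.143, -0.186, 0, 0, 0],
    [0, 0.143, -0.186, 0, 0, 0],
    [0, 0, 0, -0.5, 0, 0],
    [0, 0, 0, -0.55, 0, 0],
    [0, 0, 0, 0, 0, 0],
    [0, 0, 0, 0, 0, 0],
  ],
  jaw=75,
)

```text
t: 24.23
position: [0.4653, 0.0079, 0.1436]
orientation: [-0.071, 1.571, 0.071]
contact_force: [0.8, -0.2, -0.3]
grip_width: 0.0752
```

Call:
servo_tool(
  rows=[
    [0.1, 0, 0, 0, 0, 0],
    [0.15, 0, 0, 0, 0, 0],
    [0.15, 0, 0, 0, 0, 0],
    [0.1, 0, 0, 0, 0, 0],
    [0, 0, 0, 0, 0, 0],
    [0, 0, 0, 0, 0, 0],
    [0, 0, 0, 0, 0, 0],
  ],
)

```text
t: 24.82
position: [0.4659, 0.0079, 0.0696]
orientation: [-0.071, 1.57, 0.071]
contact_force: [1.3, 0.2, 1.0]
grip_width: 0.0752
```

```bash
python3 w.py w17; python3 - <<'E'
from h import *
c,P,im=cloud("w17"); p=pose()[0]
show("box",sl(P,.465,.007,.052,.0225,.028))
q=sl(P,p[0],p[1],.06,p[2]+.012,p[2]+.022)-p
for s in (1,-1): k=q[s*q[:,0]>.025]; print(s,k.mean(0),np.percentile(k[:,0],[1,99]),np.percentile(k[:,1],[1,99]))
E
```

```text
24.8167 [0.4659 0.0079 0.0696] 5.205644427698351 [-1.     -0.     -0.0002] 0.07518905472142667 [1.3265 0.2225 0.9784]
[ 0.1009  0.5948 -0.3394  2.2994  0.6111  0.3312 -0.6779]
box 8659 mean [0.4648 0.0106 0.0242] z5/50/95 [0.0231 0.0242 0.0255] circ 464.9 7.5 r48.8 rect 465.3 7.3 50.5x85.7 a5.8
1 [0.0384 0.0068 0.0175] [0.035  0.0483] [-0.0088  0.0137]
-1 [-0.0414 -0.0004  0.0175] [-0.0519 -0.0375] [-0.0155  0.0065]
```

Call:
servo_tool(
  rows=[
    [0.08, 0, 0, -0.05, 0, 0],
    [0.1, 0, 0, 0, 0, 0],
    [0.1, 0, 0, 0, 0, 0],
    [0.08, 0, 0, 0, 0, 0],
    [0.05, 0, 0, 0, 0, 0],
    [0, 0, 0, 0, 0, 0],
    [0, 0, 0, 0, 0, 0],
    [0, 0, 0, 0, 0, 0],
  ],
)

```text
t: 25.53
position: [0.4661, 0.0079, 0.0085]
orientation: [-0.075, 1.569, 0.075]
contact_force: [-0.2, -0.3, -0.6]
grip_width: 0.0751
```

Call:
servo_tool(
  rows=[
    [0, 0, 0, 0, 0, 0],
    [0, 0, 0, 0, 0, 0],
    [0, 0, 0, 0, 0, 0],
    [0, 0, 0, 0, 0, 0],
    [0, 0, 0, 0, 0, 0],
    [0, 0, 0, 0, 0, 0],
    [0, 0, 0, 0, 0, 0],
  ],
  jaw=35,
  force=40,
)

```text
t: 26.12
position: [0.4661, 0.0078, 0.0085]
orientation: [-0.075, 1.568, 0.075]
contact_force: [-0.7, 0.3, 8.5]
grip_width: 0.0487
```

Call:
servo_tool(
  rows=[
    [-0.02, 0, 0, 0, 0, 0],
    [-0.03, 0, 0, 0, 0, 0],
    [-0.06, 0, 0, 0, 0, 0],
    [-0.1, 0, 0, 0, 0, 0],
    [-0.15, 0, 0, 0, 0, 0],
    [-0.15, 0, 0, 0, 0, 0],
    [-0.1, 0, 0, 0, 0, 0],
    [0, 0, 0, 0, 0, 0],
    [0, 0, 0, 0, 0, 0],
  ],
)

```text
t: 26.87
position: [0.4659, 0.0074, 0.0998]
orientation: [-0.074, 1.568, 0.074]
contact_force: [-0.5, 0.4, -3.6]
grip_width: 0.0485
```

```bash
python3 w.py w18; python3 - <<'E'
from h import *
c,P,im=cloud("w18"); p=pose()[0]
q=sl(P,p[0],p[1],.052,p[2]+.01,p[2]+.0205); show("held",q); q=sl(P,p[0],p[1]+.01,.022,p[2]+.01,p[2]+.03);show("mid",q); print(np.linalg.lstsq(np.c_[q[:,:2]-q[:,:2].mean(0),np.ones(len(q))],q[:,2],rcond=None)[0])
E
```

```text
26.8667 [0.4659 0.0074 0.0998] 5.432090112805586 [-1.     -0.0001  0.0016] 0.04851994039755167 [-0.5209  0.3783 -3.5607]
[ 0.1753  0.5471 -0.4376  2.2779  0.5736  0.4188 -0.6428]
held 16469 mean [0.4643 0.0138 0.1153] z5/50/95 [0.1135 0.1153 0.1167] circ 465.0 7.0 r49.1 rect 465.1 6.9 76.0x86.4 a6.4
mid 6074 mean [0.4654 0.0185 0.1153] z5/50/95 [0.1144 0.1153 0.1162] circ 465.5 17.4 r22.0 rect 465.4 17.4 43.9x43.7 a75.7
[-0.     -0.0008  0.1153]
```

View pics/w18.png

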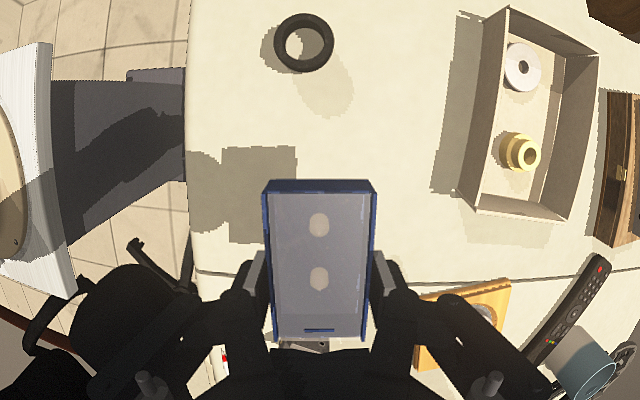

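Call:
servo_tool(
  rows=[
    [0, 0, 0, 0.5, 0, 0],
    [0, 0, 0, 0.9, 0, 0],
    [0, 0, 0, 0.9, 0, 0],
    [0, 0, 0, 0.9, 0, 0],
    [0, 0, 0, 0.54, 0, 0],
    [0, 0, 0, 0, 0, 0],
  ],
)

```text
t: 27.42
position: [0.465, 0.0081, 0.098]
orientation: [0.181, 1.565, -0.183]
contact_force: [0.1, 0.1, -4.4]
grip_width: 0.0492
```

Call:
servo_tool(
  rows=[
    [0, -0.2, 0.09, 0, 0, 0],
    [0, -0.235, 0.107, 0, 0, 0],
    [0, -0.235, 0.107, 0, 0, 0],
    [0, -0.235, 0.107, 0, 0, 0],
    [0, -0.235, 0.107, 0, 0, 0],
    [0, -0.235, 0.107, 0, 0, 0],
    [0, -0.235, 0.107, 0, 0, 0],
    [0, -0.235, 0.107, 0, 0, 0],
    [0, -0.235, 0.107, 0, 0, 0],
    [0, -0.235, 0.107, 0, 0, 0],
  ],
)

```text
t: 28.25
position: [0.5394, -0.3681, 0.0977]
orientation: [0.18, 1.566, -0.179]
contact_force: [1.2, 1.1, -3.6]
grip_width: 0.0491
```

Call:
servo_tool(
  rows=[
    [0, 0, 0, 0, 0, 0],
    [0, 0, 0, 0, 0, 0],
    [0, 0, 0, 0, 0, 0],
    [0, 0, 0, 0, 0, 0],
  ],
)

```text
t: 28.58
position: [0.5399, -0.3644, 0.0984]
orientation: [0.18, 1.565, -0.178]
contact_force: [0.6, 0.4, -2.8]
grip_width: 0.0492
```

```bash
cat > cr.py <<'E'
import sys
from h import *
c,P,im=cloud(sys.argv[1]); p,RR,s=pose(); a=np.arctan2(RR[1,2],RR[0,2])
show("cradle",sl(P,.541,-.287,.085,.0145,.02)); show("floor",sl(P,.541,-.287,.07,.0085,.0115))
q=P.reshape(-1,3)-p; ty=q[:,:2]@RR[:2,1]; tz=q[:,:2]@RR[:2,2]
m=(abs(tz)<.026)&(abs(ty)<.05)&(q[:,2]>.012)&(q[:,2]<.0185); show("held",q[m]+p)
E
python3 w.py w19; python3 cr.py w19
```

```text
28.5833 [ 0.5399 -0.3644  0.0984] -13.0404606515815 [-1.      0.001  -0.0017] 0.04918604262897133 [ 0.6193  0.3522 -2.7769]
[ 0.803   0.7092 -0.462   1.8559  0.4732  0.689  -0.1628]
cradle 3864 mean [ 0.5433 -0.2771  0.0162] z5/50/95 [0.0148 0.0163 0.0175] circ 541.3 -291.6 r70.8 rect 541.2 -291.3 117.2x82.8 a76.7
floor 10550 mean [ 0.5422 -0.2908  0.0099] z5/50/95 [0.0088 0.0099 0.0111] circ 544.8 -286.1 r68.1 rect 542.7 -286.4 111.0x87.0 a76.7
held 15679 mean [ 0.5407 -0.3588  0.1139] z5/50/95 [0.1127 0.1138 0.1152] circ 539.8 -365.1 r49.6 rect 540.0 -365.1 86.5x51.9 a77.2
```

Call:
servo_tool(
  rows=[
    [0, 0.1, -0.022, 0.04, 0, 0],
    [0, 0.14, -0.03, 0.04, 0, 0],
    [0, 0.14, -0.03, 0, 0, 0],
    [0, 0.101, -0.022, 0, 0, 0],
    [0, 0, 0, 0, 0, 0],
    [0.1, 0, 0, 0, 0, 0],
    [0.12, 0, 0, 0, 0, 0],
    [0.1, 0, 0, 0, 0, 0],
    [0, 0, 0, 0, 0, 0],
    [0, 0, 0, 0, 0, 0],
  ],
)

```text
t: 29.47
position: [0.5416, -0.2915, 0.051]
orientation: [0.185, 1.564, -0.185]
contact_force: [0.1, -0.6, -3.1]
grip_width: 0.0489
```

Call:
servo_tool(
  rows=[
    [0, 0, 0, 0, 0, 0],
    [0, 0, 0, 0, 0, 0],
    [0, 0, 0, 0, 0, 0],
  ],
)

```text
t: 29.72
position: [0.5423, -0.2926, 0.0523]
orientation: [0.186, 1.561, -0.187]
contact_force: [0.2, -0.4, -3.7]
grip_width: 0.0491
```

```bash
python3 w.py w20; python3 cr.py w20; python3 -c "
from h import *
im=cv2.imread('pics/w20.png');cv2.imwrite('pics/w20c.png',cv2.resize(im[100:380,140:500],None,fx=2,fy=2))"
```

```text
29.7167 [ 0.5423 -0.2926  0.0523] -13.589742490518883 [-1.     -0.0004  0.0014] 0.04907334851506281 [ 0.2459 -0.4125 -3.6902]
[ 0.6634  0.7337 -0.3969  1.9649  0.5249  0.5432 -0.3354]
cradle 3677 mean [ 0.5482 -0.2547  0.0163] z5/50/95 [0.0149 0.0164 0.0175] circ 541.7 -290.1 r70.0 rect 541.2 -291.5 117.7x82.6 a76.7
floor 3088 mean [ 0.5509 -0.2495  0.0099] z5/50/95 [0.0087 0.0099 0.0112] circ 546.0 -269.0 r55.8 rect 546.9 -267.8 74.4x87.0 a77.1
held 15729 mean [ 0.5432 -0.2869  0.0677] z5/50/95 [0.0665 0.0677 0.069 ] circ 541.8 -293.0 r49.0 rect 541.9 -293.5 86.8x51.9 a76.4
```

View pics/w20c.png

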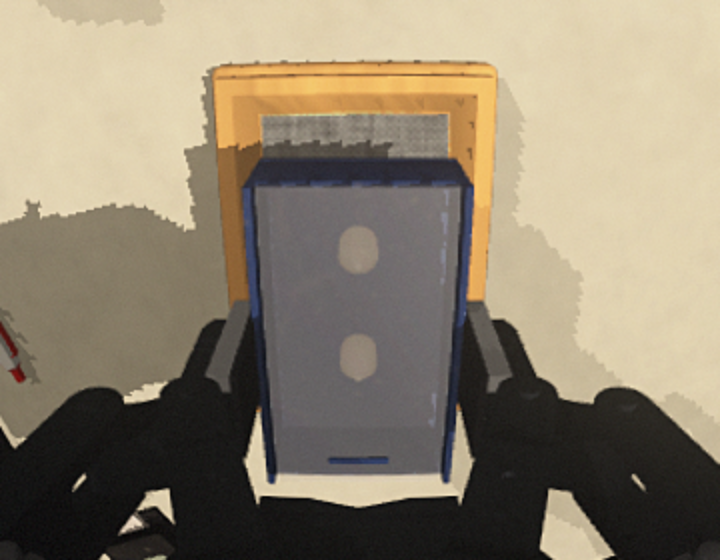

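Box aligned above the cradle, 2 mm short along y. Correct and lower.

Call:
servo_tool(
  rows=[
    [0, 0.011, -0.007, 0, 0, 0],
    [0.06, 0, 0, 0, 0, 0],
    [0.07, 0, 0, 0, 0, 0],
    [0.05, 0, 0, 0, 0, 0],
    [0.03, 0, 0, 0, 0, 0],
    [0.014, 0, 0, 0, 0, 0],
    [0, 0, 0, 0, 0, 0],
    [0, 0, 0, 0, 0, 0],
    [0, 0, 0, 0, 0, 0],
  ],
)

```text
t: 30.52
position: [0.5404, -0.2903, 0.0185]
orientation: [0.185, 1.564, -0.187]
contact_force: [-6.4, 1.9, 17.2]
grip_width: 0.0493
```

```bash
python3 w.py w21; python3 cr.py w21
```

```text
30.5167 [ 0.5404 -0.2903  0.0185] -13.585674577004607 [-1.     -0.0011 -0.0015] 0.049299438257250014 [-6.43    1.8623 17.175 ]
[ 0.633   0.7783 -0.3552  1.9815  0.5604  0.48   -0.3706]
cradle 5550 mean [ 0.5499 -0.2557  0.0163] z5/50/95 [0.0148 0.0163 0.0176] circ 541.5 -290.3 r70.3 rect 541.2 -291.7 118.4x82.6 a76.8
floor 2691 mean [ 0.556  -0.2503  0.0099] z5/50/95 [0.0087 0.0099 0.0112] circ 542.7 -283.4 r66.4 rect 538.3 -281.1 110.8x85.2 a71.0
held 15750 mean [ 0.5412 -0.2845  0.0341] z5/50/95 [0.033  0.0341 0.0354] circ 539.8 -290.6 r48.9 rect 540.1 -290.9 86.2x51.9 a75.7
```

Call:
servo_tool(
  rows=[
    [0, 0, 0, 0, 0, 0],
    [0, 0, 0, 0, 0, 0],
    [0, 0, 0, 0, 0, 0],
    [0, 0, 0, 0, 0, 0],
  ],
  jaw=70,
)

```text
t: 30.9
position: [0.5413, -0.2906, 0.0173]
orientation: [0.186, 1.563, -0.186]
contact_force: [-0.6, 0.2, 0.1]
grip_width: 0.0695
```

Call:
servo_tool(
  rows=[
    [-0.05, 0, 0, 0, 0, 0],
    [-0.12, 0, 0, 0, 0, 0],
    [-0.2, 0, 0, 0, 0, 0],
    [-0.2, 0, 0, 0, 0, 0],
    [-0.2, 0, 0, 0, 0, 0],
    [-0.2, 0, 0, 0, 0, 0],
    [-0.2, 0, 0, 0, 0, 0],
    [-0.2, 0, 0, 0, 0, 0],
    [0, 0, 0, 0, 0, 0],
    [0, 0, 0, 0, 0, 0],
  ],
)

```text
t: 31.73
position: [0.5419, -0.2909, 0.2253]
orientation: [0.185, 1.559, -0.188]
contact_force: [0.0, -0.3, -1.1]
grip_width: 0.0699
```

```bash
python3 w.py w22; python3 - <<'E'
from h import *
c,P,im=cloud("w22")
show("cradle",sl(P,.541,-.287,.085,.0145,.02)); q=sl(P,.541,-.291,.055,.03,.039); show("box",q); print(np.linalg.lstsq(np.c_[q[:,:2]-q[:,:2].mean(0),np.ones(len(q))],q[:,2],rcond=None)[0])
show("v",sl(P,.4625,-.136,.04,.03,.05))
p,d=arm.read_camera("top"); cv2.imwrite("pics/top1.png",cv2.resize(p[130:270,180:480,::-1],None,fx=2.6,fy=2.6)); c=arm.calibration("top")
o,dr=rays(c,np.stack(np.meshgrid(np.arange(640),np.arange(400)),-1).reshape(-1,2)); P=o+dr*d.reshape(-1,1)
show("loupe",sl(P,.443,.129,.03,.02,.045)); show("v",sl(P,.4625,-.136,.04,.025,.05)); show("disc s",sl(P,.517,.27,.035,.0155,.024)); show("disc l",sl(P,.633,-.12,.045,.02,.03)); show("box",sl(P,.541,-.291,.06,.03,.04)); show("bush",sl(P,.634,.073,.025,.02,.035))
E
```

```text
31.7333 [ 0.5419 -0.2909  0.2253] -13.615926364553673 [-1.     -0.0011  0.0036] 0.06992135824682665 [ 0.0269 -0.3109 -1.1282]
[ 0.7719  0.5227 -0.5484  1.8454  0.3498  0.8664 -0.1835]
cradle 1928 mean [ 0.5417 -0.2888  0.0163] z5/50/95 [0.0148 0.0163 0.0178] circ 541.0 -291.6 r71.2 rect 541.4 -291.8 117.5x83.3 a76.5
box 3342 mean [ 0.5401 -0.2896  0.0342] z5/50/95 [0.0328 0.0342 0.0356] circ 539.7 -290.6 r48.8 rect 539.9 -290.9 85.0x50.2 a76.4
[-0.0015 -0.0031  0.0342]
v 862 mean [ 0.4642 -0.1383  0.0378] z5/50/95 [0.0309 0.0391 0.0423] circ 463.0 -138.2 r28.1 rect 463.0 -138.5 42.5x38.9 a69.7
loupe 102 mean [0.4433 0.1297 0.0345] z5/50/95 [0.0244 0.0355 0.0405] circ 443.0 130.1 r20.8 rect 442.6 129.8 39.0x38.5 a43.7
v 191 mean [ 0.4622 -0.1355  0.0364] z5/50/95 [0.0265 0.0368 0.0447] circ 463.4 -135.8 r26.8 rect 462.4 -136.1 42.8x37.8 a69.7
disc s 272 mean [0.5165 0.2696 0.0189] z5/50/95 [0.0159 0.0186 0.0223] circ 517.0 270.0 r34.8 rect 516.5 270.4 67.3x65.2 a62.6
disc l 410 mean [ 0.6309 -0.119   0.0249] z5/50/95 [0.021  0.0248 0.0287] circ 633.2 -120.2 r44.4 rect 632.6 -119.7 80.6x84.1 a18.4
box 502 mean [ 0.541  -0.2867  0.0348] z5/50/95 [0.031  0.0348 0.0387] circ 540.6 -288.2 r47.7 rect 540.0 -288.5 86.0x50.6 a76.3
bush 60 mean [0.633  0.0736 0.027 ] z5/50/95 [0.0207 0.0274 0.0327] circ 634.6 73.7 r16.1 rect 633.4 71.7 26.8x28.9 a17.2
```

View pics/top1.png

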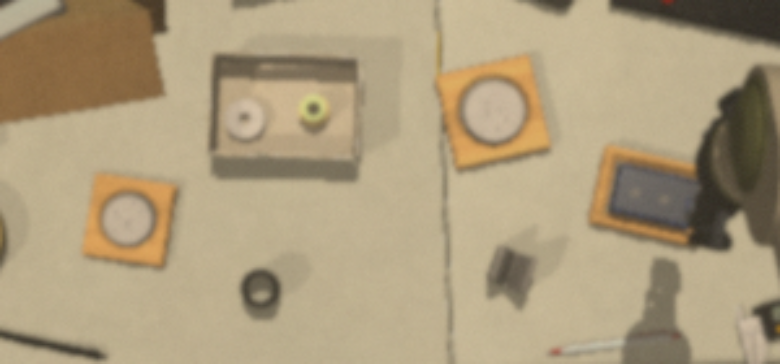

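All four pieces are seated, and the loupe (260,290) and V-block (512,275) haven't moved. The arm is clear, so I'm handing in.

```bash
python3 -c "
from bench import arm
print(arm.finish_job())"
```

```text
the job is handed in; nothing more can be done
None
```

I took the pile apart from the top and put all four pieces away, then handed the job in at about 32 s of the 99 s. Nothing toppled. `finish_job` reports no verdict, so the results below are from my own camera checks.

| Piece | Centre offset from its place | Height, tilt |
|---|---|---|
| Small disc in its block | about 1 mm | top at 0.0175 m (seated is 0.018), flat |
| Large disc in its block | about 1–1.5 mm | top at 0.0245 m (seated is 0.025), flat |
| Blue box in the cradle | about 1.5–2 mm | 10 mm higher than on the desk (the recess floor's height), level |
| Bushing in the tray | about 2 mm from the middle of its place, beside the ring | upright, on the tray's floor |

- **Loupe and V-block:** both are within about 1 mm of where they started.
- **Gripper:** it is open and raised clear of everything, with no contact force.
- **Camera disagreement:** the overhead camera reads the cradle and box about 3 mm farther along y than the wrist camera. Each camera puts the box inside the recess, so I aligned it with the wrist camera alone.

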